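Check the bench scale with the small brass weight, using tongs

ROBOT

A 6-joint arm with a two-finger parallel gripper is mounted at the origin on a cart in front of the work surface, level with it; the furniture and walls round the work are solid. World frame = base frame: x ahead of the robot, y to its left, z up, the work surface at z = 0. Lengths are in mm, angles in rad, forces in N, time in s.
With the tool pointing down it reaches from about 375 to 975 mm from the base axis. Payload 3.8 kg.
Tool frame: the origin (TCP) lies where the fingers leave the gripper's body, on its centre line; the fingertips stand nose_length ahead of it and the grasp point (between the pads) lies 45 mm ahead of it (nose_length is the distance from the TCP to the fingertips, in mm); x points along the fingers, y is the direction in which the jaws open and shut, and the axes are right-handed (so a half turn about x gives the same grasp; the last joint's range is limited). The gripper opens to 88 mm and grips with 3 to 60 N. Pads are 18 mm wide; open, the fingers measure 123 mm over their backs; the gripper's body (75 mm by 187 mm) begins 45 mm behind the grasp point.
Start: joints at [-1.246, 0.264, 1.604, -0, 1.274, -0.037], TCP at [238.916, -631.298, 302.706] pointing down, gripper open.
Joint ranges: [-2.63, 2.63], [-0.94, 2.18], [0.31, 2.57], [-1.31, 4.45], [0, 2.66], [-2.55, 2.55]. Speed limits (rad/s): [2.57, 2.57, 3.14, 3.14, 3.14, 3.14].

INTERFACE

Orientations are given as a unit quaternion [w, x, y, z].
In Python, from bench import * gives the robot as it stands.
- The arm moves only by the shell command python3 -m pendant 'ROWS' [FORCE]. ROWS is a JSON object of lists of equal length, an entry for each row: "angular": the turn, a rotation vector about the tool's x, y, z in rad, a list of three; "translation": the shift along the tool's x, y, z in mm, a list of three; "jaw": the gripper command: -1 is fully open, 1 is shut, values between are in proportion. A call has 1 to 5 rows; each row is the pose to reach, as a shift and turn from the pose measured when the call began, along the tool's axes at that moment; what a row does not reach only later rows make up. A row lasts 1/10 s, in which the tool goes at most 50 mm and 8.59 degrees, less where a joint would pass 70% of its speed; a pose out of reach is approached as far as the arm can. A call with a gripper value outside its range is refused whole. The fingers move at their own pace and stop on an object; FORCE is the grip in N (left out, the last holds). Time passes only in rows, so rows that repeat a pose let the fingers close. It gives the time, the measured TCP pose, the force and the opening at its end, in the units of the state.
- get_obs(): the state, without advancing time (a new reading comes with each control period).
- get_image(name): name is "scene" or "top" or "wrist"; returns a dict with "frame" (480x640x3 uint8, blue, green, red), "vfov" (degrees; the focal length in pixels is half the picture's height over the tangent of half this angle, whatever the lens; pixels are square), "cx", "cy" (the principal point, pixels), "distortion" ([k1, k2, p1, p2, k3] as OpenCV has them; the pictures are not rectified), "T" (4x4, takes a point from camera to world coordinates); the wrist camera has in their place "T_tool_cam" (4x4, takes a point from camera to tool coordinates, whose origin is the TCP and whose axes are the tool frame's). Camera axes: x right, y down, z forward; pixel columns grow to the right and rows downward; lengths in mm; the calibration is good to about 2 mm. A picture is of the moment at which its call begins: read the wrist's pose just before it. There is no depth.
- close_job(): hands the job in, once; it reports no verdict.
Trained networks look in a picture, given as the dict that the camera call returned (one of the last four; its "shot" number tells which), for a name from the list of things; names that differ only in an ending like _2 or _b are one class to them, and where a whole thing is asked for, a point or a joint stands for the part that bears it (a point fixed in the world has none). Each returns a list of dicts, best first, with "score" (0 to 1); they miss things now and then, are a little off and sometimes report something else, mostly with a low value. They report only what shows in the picture. A call takes as long as a camera call.
- spot_in(label, picture): "box" ([left, top, right, bottom] as shares, 0 to 1, of the picture: columns of its width, rows of its height, round what is visible of it).
- regions_of(label, picture): "pixels" (480x640 bool, what is visible of it) and "box" ([left, top, right, bottom] as shares, 0 to 1, of the picture: columns of its width, rows of its height, round what is visible of it).
- pinpoint(label, picture): "location" ([column, row] as shares, 0 to 1, of the picture: columns of its width, rows of its height: a listed point, or the origin of a listed thing).
The state is a dict: "clock": time; "joint_pos": joint angles; "joint_vel": joint speeds; "tau": joint torques, N m; "tool_pos": TCP position; "eef_rot": TCP orientation; "force": force on the tool from outside, world axes, zero at the start; "moment": the same for the moment, N m; "opening": opening from 0.0 (shut) to 1.0 (fully open).
Only numpy, scipy, OpenCV 4.12 (cv2) and the standard library are available. Lean on these libraries where they do the work, as an engineer would, in place of code of your own. Each camera call takes 0.05 s, during which the arm holds its last target.

TASK

Check the bench scale: take the sprung tongs from their stand by the orange rolls, squeeze them shut on the smallest brass weight, and set it down gently, upright, in the middle of the scale's pan without pressing the pan down hard. The gripper must never touch that weight itself, and it must not be dropped. Then stand the tongs back upright in their stand and let go, leaving the other weights and everything else standing where they are.

Things in the scene. Friction and masses are not known exactly. Their poses are not given: they have to be found in the camera images.
- tongs: Sprung tongs, 112 mm tall, 80 g, standing upright on their jaw tips in their stand. Origin on the centre line, level with the tips when open; z up to the hinge, y is the line along which the jaws close (a half turn about z looks the same), x along the jaws' width. Two steel arms hang from a hinge pin 106 mm above the origin and close symmetrically; springs hold them open.
- tongs_grip (a point): Midway between the two orange finger rolls (each 14 mm thick, 32 mm long along x), 74 mm above the tongs' origin, 38 mm below the top of the hinge. Take the tongs here, one finger on each roll, closing along the tongs' y. The rolls measure 49 mm over their outsides when open, 46 mm carries the tongs with the jaws still open (37 mm gap), about 41 mm shuts them on the small weight.
- tongs_jaws (a point): Midway between the jaw pads, 12 mm above the tongs' origin. Pads: black rubber, 26 mm wide (x), from the tips 30 mm upward; gap at the tips 48 mm open, parallel at 22 mm; the arms measure 57 mm over all at the tips when open. The jaw gap closes 5.5 mm per 2 mm at the rolls, and the tips reach 2 mm lower when shut on the weight.
- tongs_left (a joint): Closing angle of each tongs arm (they mirror each other), in rad: 0 open, 0.12 with the jaws on the small weight, 0.2 at most. The springs push each roll back with 6 N when open, 10 N at 0.12; a squeeze of about 25 N at the rolls grips the weight firmly.
- tongs_stand: Wooden tray that the tongs stand in, fixed, 44 mm (x) by 78 mm (y) by 26 mm tall, walls 4 mm, inside 36 x 70 mm, floor 4 mm above the table. Origin under its centre; its long side is y, and the tongs' y lies along it.
- tongs_stand_in (a point): Centre of the inner floor of the tongs' stand; z up, y along its long side.
- weight_2: The smallest of three brass weights, 23 mm in diameter, 36 mm tall with a round knob, about 100 g; the straight body reaches from the bottom to about 20 mm up. Origin at the centre of its underside, z up. It stands on one of the three places on the weight board.
- weight_0: Largest brass weight, 36 mm diameter, 57 mm tall, on the weight board. Origin under its centre. Leave it.
- weight_1: Middle brass weight, 29 mm diameter, 46 mm tall, on the weight board. Origin under its centre. Leave it.
- weight_board: Dark wooden board, fixed, 70 mm (x) by 166 mm (y), 10 mm thick, with three places in a row along y, 48 mm apart. Origin under its centre.
- scale: Bench scale, fixed: grey base 150 mm (x) by 140 mm (y), top 32 mm above the table, with a display on a post on its +x side: the post stands 72 to 88 mm from the centre along +x, the display head is 110 mm wide along y, 65 to 95 mm from the centre along +x, up to 136 mm above the table. Origin under its centre, below the middle of the pan.
- pan_middle (a point): Middle of the scale's round steel pan (104 mm diameter), on its upper face, 45 mm above the table; a thin dark ring of 37 mm marks the middle. z up.
- scale_pan (a joint): How far the pan is pressed down, in m: 0 unloaded, 6 mm at most, about 2.5 N per mm (the weight alone sinks it 0.4 mm).
- oil_bottle: Oil bottle with red cap and white spout, 45 mm diameter, 138 mm tall, beside the weight board. Origin under its centre. Leave it.
- card_pack_0: Banded pack of white cards, 56 (x) x 86 (y) x 33 mm, beside the weight board. Origin under its centre. Leave it.
- glue_stick: White and blue glue stick, upright, 24 mm diameter, 86 mm tall, beside the scale. Origin under its centre. Leave it.
- card_pack_1: Banded pack of cream cards, 56 (x) x 86 (y) x 23 mm, beside the scale. Origin under its centre. Leave it.
- jog_block: Wooden block with one black rubber face, 51 (x) x 110 (y) x 50 mm, beside the tongs' stand. Origin under its centre. Leave it.
- tape_dispenser: Dark grey weighted tape dispenser, 62 (x) x 160 (y) x 98 mm, beside the tongs' stand. Origin under its centre. Leave it.

How it is judged:
By the outcome, as a careful person would: the job done as asked, in the order asked, and still so for the second after the job is handed in, with the robot touching nothing.
It also fails if it takes over 61 s, if anything falls off the work surface, if the arm or the gripper's body presses on something with over 40 N, if the wrist force passes 120 N, or if a joint passes its speed limit or range.

## Working session

There is one attempt and no reset: what is moved stays moved. The work goes in short steps, Python scripts to look and compute and a shell command to move; the robot and the scene stay as the last step left them, time stands still between calls to the robot, and variables do not carry over. Pictures are saved under pics/ and viewed, and the job is handed in when it is done.

```bash
ls; mkdir -p pics
python3 - <<'E'
from bench import *
import cv2
o=get_obs();print(o)
for n in("scene","top","wrist"):
    p=get_image(n);cv2.imwrite(f"pics/{n}0.png",p["frame"])
    print(n,{k:v for k,v in p.items() if k!="frame"})
E
```

```text
pics
{'clock': 0.0, 'joint_pos': array([-1.24590227e+00,  2.64747552e-01,  1.60532472e+00, -1.20563263e-05,
        1.27370657e+00, -3.69420576e-02]), 'joint_vel': array([ 0.00054269, -0.00019318, -0.00073489, -0.00119722, -0.0019283 ,
       -0.0018711 ]), 'tau': array([ 3.00839667e-03, -5.02105737e+01, -3.56875956e+01,  7.31453556e-02,
        2.90150824e-02, -1.73577946e-04]), 'tool_pos': array([ 238.73713266, -630.78129643,  301.41824014]), 'eef_rot': array([-0.12646845, -0.69545046, -0.12799715,  0.69568033]), 'force': array([ 0.2876136 , -0.05742619, -0.3246005 ]), 'moment': array([0.00311594, 0.03306842, 0.02538638]), 'opening': 0.9990800441023839}
scene {'vfov': 48.68415684995289, 'cx': 318.2271452378828, 'cy': 232.19697295156294, 'distortion': array([0.03525669, 0.        , 0.        , 0.        , 0.        ]), 'T': array([[-7.10286017e-01, -4.42424685e-01,  5.47498102e-01,
        -1.72517183e+02],
       [-7.03825037e-01,  4.58683042e-01, -5.42439107e-01,
         7.15146760e+02],
       [-1.11396436e-02, -7.70629785e-01, -6.37185721e-01,
         9.41838124e+02],
       [
[... 454 characters left out ...]
02e-02, -1.32184672e-01, -9.90984172e-01,
         1.17489150e+03],
       [ 0.00000000e+00,  0.00000000e+00,  0.00000000e+00,
         1.00000000e+00]]), 'shot': 2}
wrist {'vfov': 65.0991432294804, 'cx': 318.86213114598314, 'cy': 240.35242348296407, 'distortion': array([0.01691732, 0.        , 0.        , 0.        , 0.        ]), 'T_tool_cam': array([[ 5.76023354e-04, -2.59175430e-01,  9.65830091e-01,
        -8.22414229e+01],
       [ 9.99999203e-01,  1.23420021e-03, -2.65210754e-04,
        -2.35125405e-01],
       [-1.12329159e-03,  9.65829474e-01,  2.59175934e-01,
        -6.55488424e+01],
       [ 0.00000000e+00,  0.00000000e+00,  0.00000000e+00,
         1.00000000e+00]]), 'shot': 3}
```

View pics/scene0.png

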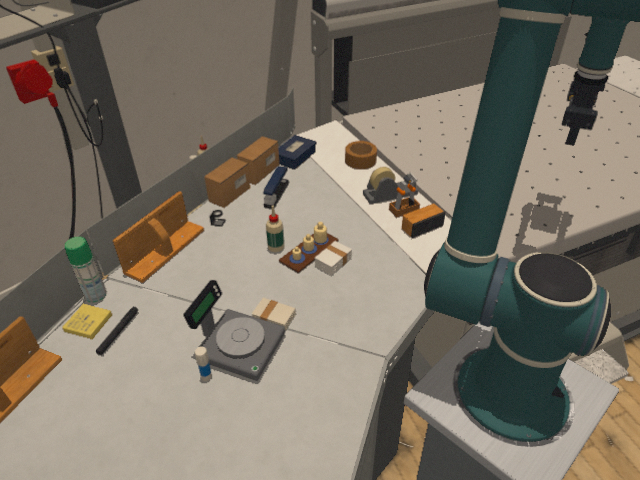

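View pics/top0.png

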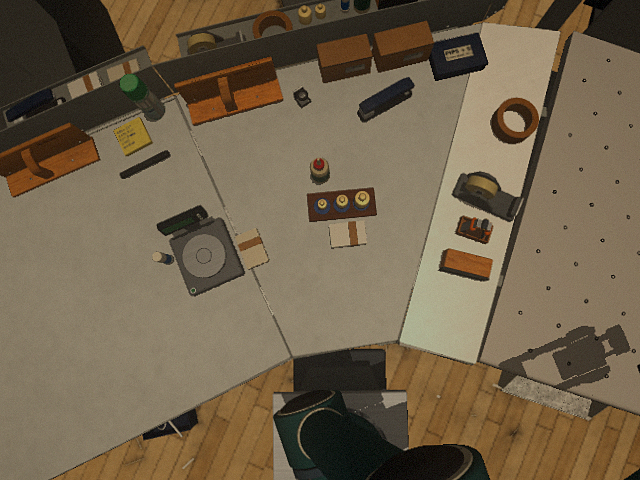

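View pics/wrist0.png

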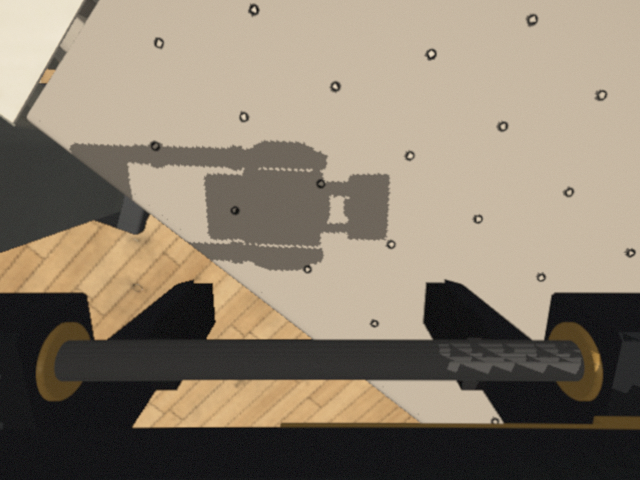

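```bash
cat > h.py <<'E'
from bench import *
import numpy as np, cv2
from scipy.spatial.transform import Rotation as R
def q2R(q): return R.from_quat(np.r_[q[1:],q[0]]).as_matrix()
def Tcam(p,o=None):
    if "T" in p: return p["T"]
    o=o or get_obs(); T=np.eye(4);T[:3,:3]=q2R(o["eef_rot"]);T[:3,3]=o["tool_pos"]
    return T@p["T_tool_cam"]
def K(p):
    f=240/np.tan(np.radians(p["vfov"])/2)
    return np.array([[f,0,p["cx"]],[0,f,p["cy"]],[0,0,1]])
def rays(p,T,uv):
    u=cv2.undistortPoints(np.asarray(uv,float).reshape(-1,1,2),K(p),p["distortion"]).reshape(-1,2)
    d=np.c_[u,np.ones(len(u))]@T[:3,:3].T
    return T[:3,3],d
def onz(p,T,uv,z):
    c,d=rays(p,T,uv); return c+d*((z-c[2])/d[:,2])[:,None]
def proj(p,T,X):
    Ti=np.linalg.inv(T); X=np.asarray(X,float).reshape(-1,3)
    return cv2.projectPoints(X,cv2.Rodrigues(Ti[:3,:3])[0],Ti[:3,3],K(p),p["distortion"])[0].reshape(-1,2)
def tri(c1,d1,c2,d2):
    A=[];b=[]
    for c,d in((c1,d1),(c2,d2)):
        d=d/np.linalg.norm(d);M=np.eye(3)-np.outer(d,d);A.append(M);b.append(M@c)
    X=np.linalg.lstsq(np.vstack(A),np.hstack(b),rcond=None)[0]
    return X
S=np.array([640,480])
E
python3 - <<'E'
from h import *
hz={"tongs_grip":78,"tongs_stand":0,"weight_2":10,"weight_0":10,"weight_board":0,"scale":0,"pan_middle":45,"oil_bottle":0,"card_pack_0":0,"glue_stick":0,"card_pack_1":0,"jog_block":0,"tape_dispenser":0,"tongs":4,"tongs_stand_in":4}
for n in("top","scene"):
    p=get_image(n);T=Tcam(p)
    cv2.imwrite(f"pics/{n}1a.png",cv2.resize(p["frame"][140:300,130:390] if n=="top" else p["frame"][160:380,180:460],None,fx=3 if n=="top" else 2.7,fy=3 if n=="top" else 2.7,interpolation=cv2.INTER_CUBIC))
    if n=="top": cv2.imwrite("pics/top1b.png",cv2.resize(p["frame"][160:290,420:540],None,fx=4.5,fy=4.5,interpolation=cv2.INTER_CUBIC))
    for k,z in hz.items():
        for r in pinpoint(k,p)[:3]:
            uv=np.array(r["location"])*S
            print(n,k,round(r["score"],2),uv.round(1),onz(p,T,uv,z)[0].round(1))
E
```

```text
top tongs_grip 0.73 [473.4 229.5] [ 520.9 -316.8   78. ]
top tongs_grip 0.62 [481.1 226.4] [ 527.6 -334.9   78. ]
top tongs_grip 0.36 [323.8 206.5] [581.3  24.4  78. ]
top tongs_stand 0.82 [472.9 230.4] [ 529.3 -337.6    0. ]
top weight_2 0.79 [360.4 199. ] [611.  -63.7  10. ]
top weight_2 0.57 [169.5 261.9] [465.5 405.6  10. ]
top weight_2 0.42 [343.  200.4] [608.5 -21.   10. ]
top weight_0 0.79 [360.4 199. ] [611.  -63.7  10. ]
top weight_0 0.57 [169.5 261.9] [465.5 405.6  10. ]
top weight_0 0.42 [343.  200.4] [608.5 -21.   10. ]
top weight_board 0.66 [341.1 203.3] [603.4 -16.4   0. ]
top weight_board 0.23 [483.9 198.8] [ 607.5 -369.7    0. ]
top scale 0.79 [209.8 256.8] [477.1 308.3   0. ]
top scale 0.64 [318.7 176.7] [671.9  37.8   0. ]
top pan_middle 0.71 [202.9 256.2] [474.9 312.9  45. ]
top oil_bottle 0.94 [321.1 176.3] [672.8  31.9   0. ]
top oil_bottle 0.57 [477.9 225.1] [ 542.1 -350.7    0. ]
top card_pack_0 0.86 [253.8 250.6] [490.4 199.4   0. ]
top card_pack_0 0.64 [344.8 235. ] [524.3 -23.8   0. ]
top glue_stick 0.65 [167.7 259.5] [472.3 413.8   0. ]
top card_pack_1 0.86
[... 1093 characters left out ...]
0. ]
scene card_pack_0 0.74 [275.2 314.6] [495.9 199.    0. ]
scene card_pack_0 0.56 [334.2 260.6] [524.6 -32.9   0. ]
scene card_pack_0 0.34 [295.6 260.2] [598.3  36.3   0. ]
scene glue_stick 0.91 [206.5 377.3] [469.6 414.2   0. ]
scene card_pack_1 0.74 [275.2 314.6] [495.9 199.    0. ]
scene card_pack_1 0.56 [334.2 260.6] [524.6 -32.9   0. ]
scene card_pack_1 0.34 [295.6 260.2] [598.3  36.3   0. ]
scene jog_block 0.88 [420.3 225.7] [ 450.2 -306.5    0. ]
scene tape_dispenser 0.83 [391.7 194.4] [ 603.  -369.6    0. ]
scene tape_dispenser 0.59 [240.  334.6] [508.4 294.1   0. ]
scene tongs 0.77 [401.9 208.7] [ 533.2 -329.4    4. ]
scene tongs_stand_in 0.84 [402.9 205.3] [ 541.4 -344.6    4. ]
```

View pics/top1a.png

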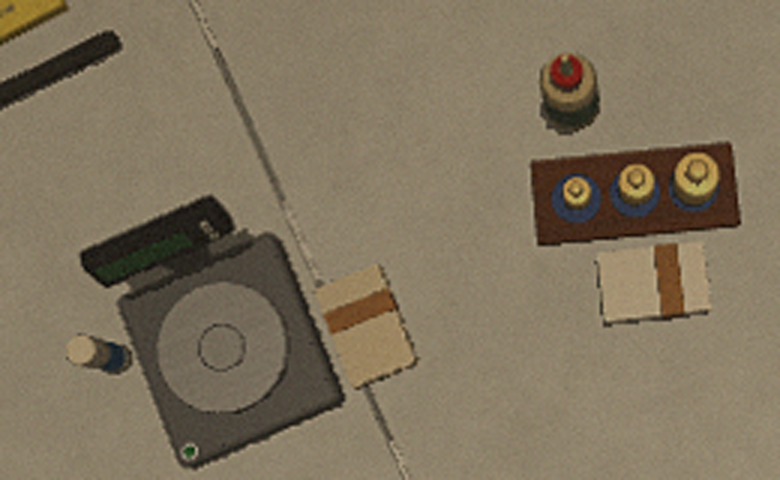

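View pics/top1b.png

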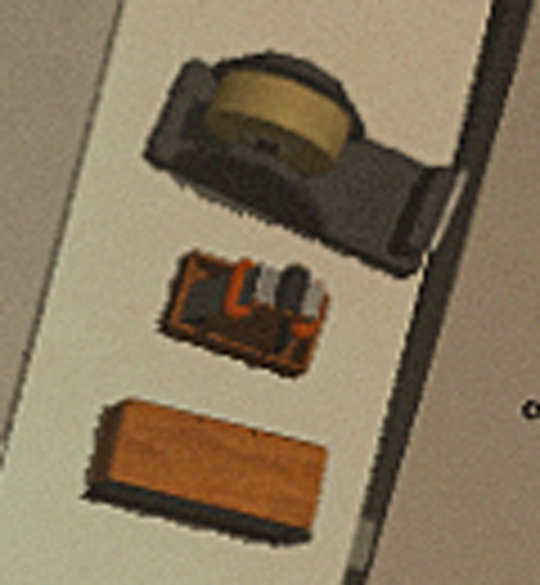

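View pics/scene1a.png

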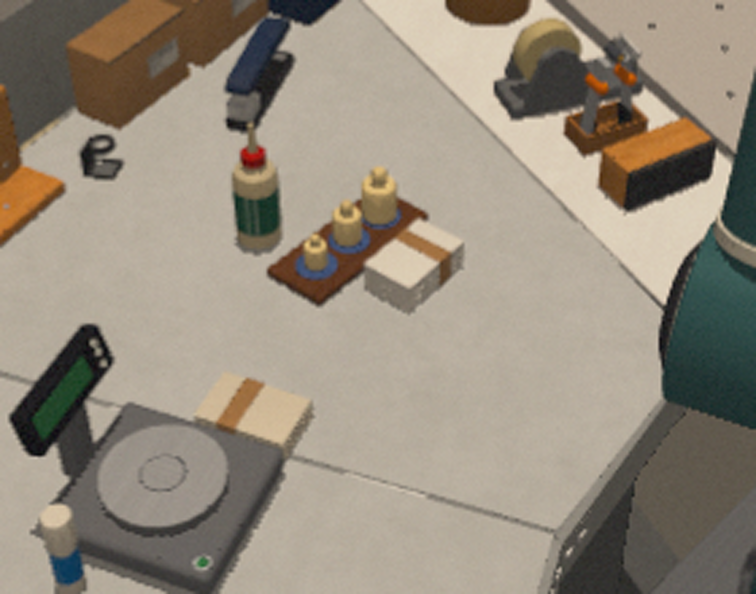

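```bash
cat >> h.py <<'E'
def plan(X,yaw,o=None,quiet=False):
    """target TCP X (world), tool x straight down, tool y at azimuth yaw (deg, mod 180 unless exact)"""
    o=o or get_obs(); R0=q2R(o["eef_rot"])
    best=None
    for yy in (yaw,yaw+180):
        a=np.radians(yy); y=np.array([np.cos(a),np.sin(a),0]); x=np.array([0,0,-1.]); R1=np.c_[x,y,np.cross(x,y)]
        rv=R.from_matrix(R0.T@R1).as_rotvec()
        if best is None or np.linalg.norm(rv)<np.linalg.norm(best[0]): best=(rv,yy)
    t=R0.T@(np.asarray(X,float)-o["tool_pos"])
    print("t=",o["clock"],"pos",o["tool_pos"].round(1),"toolx",R0[:,0].round(3),"tooly az",np.degrees(np.arctan2(R0[1,1],R0[0,1])).round(1),"q",o["joint_pos"].round(3),"F",o["force"].round(2),"open",round(o["opening"],3))
    print("translation",t.round(1),"angular",best[0].round(3),"deg",np.degrees(np.linalg.norm(best[0])).round(1),"yaw",best[1])
    return t,best[0]
E
python3 - <<'E'
from h import *
# stand yaw from top & scene regions
for n in("top","scene"):
    p=get_image(n);T=Tcam(p)
    for k,z in(("tongs_stand",26),("weight_board",10),("jog_block",50)):
        for r in regions_of(k,p)[:1]:
            c=cv2.findContours(r["pixels"].astype(np.uint8),0,1)[0]; c=max(c,key=cv2.contourArea).reshape(-1,2)
            X=onz(p,T,c,z)[:,:2].astype(np.float32)
            print(n,k,round(r["score"],2),cv2.minAreaRect(X))
plan([500,-320,260],72.7)
E
```

```text
top tongs_stand 0.79 ((527.2741088867188, -333.12249755859375), (82.97898864746094, 47.421104431152344), 68.91685485839844)
top weight_board 0.94 ((599.4600219726562, -15.088600158691406), (70.48912811279297, 167.58575439453125), 4.302742958068848)
top jog_block 0.81 ((441.8951416015625, -303.51165771484375), (121.65906524658203, 58.911231994628906), 73.95824432373047)
scene tongs_stand 0.76 ((520.2785034179688, -316.06256103515625), (94.99321746826172, 65.5736083984375), 75.36597442626953)
scene weight_board 0.9 ((593.003662109375, -8.700477600097656), (77.11827087402344, 173.10549926757812), 5.880193710327148)
scene jog_block 0.69 ((498.3753662109375, 0.389556884765625), (76.375, 106.24559020996094), 6.172704219818115)
t= 2.15 pos [ 238.9 -631.3  302.7] toolx [ 0.  0. -1.] tooly az -69.3 q [-1.246  0.264  1.604  0.     1.274 -0.037] F [-0.43 -0.16  0.45] open 0.994
translation [  42.7 -198.7 -354.4] angular [ 0.664 -0.     0.   ] deg 38.0 yaw 252.7
```

```bash
python3 -m pendant '{"angular":[[-0.14,0,0],[-0.28,0,0],[-0.42,0,0],[-0.56,0,0],[-0.7,0,0]],"translation":[[3,-18,-37],[6,-37,-74],[10,-55,-111],[13,-73,-148],[16,-91,-185]],"jaw":[-1,-1,-1,-1,-1]}' 20; python3 -c "
from h import *
plan([520,-330,270],73)"
```

```text
clock: 2.65
tool_pos: [380.6, -479.4, 286.7]
eef_rot: [0.36, 0.609, 0.36, -0.609]
force: [1.0, -0.1, 0.4]
opening: 0.997
t= 2.65 pos [ 380.6 -479.4  286.7] toolx [ 0. -0. -1.] tooly az -28.9 q [-0.941  0.157  1.763  0.     1.222 -0.437] F [ 0.95 -0.11  0.37] open 0.997
translation [  16.7   50.  -198.2] angular [ 1.364 -0.    -0.   ] deg 78.1 yaw 253
```

```bash
python3 -m pendant '{"angular":[[-0.14,0,0],[-0.28,0,0],[-0.42,0,0],[-0.56,0,0],[-0.7,0,0]],"translation":[[4,10,-40],[7,20,-80],[11,30,-120],[15,40,-160],[17,50,-198]],"jaw":[-1,-1,-1,-1,-1]}'; python3 -m pendant '{"angular":[[-0.14,0,0],[-0.28,0,0],[-0.42,0,0],[-0.56,0,0],[-0.7,0,0]],"translation":[[0,0,0],[0,0,0],[0,0,0],[0,0,0],[0,0,0]],"jaw":[-1,-1,-1,-1,-1]}'; python3 -c "
from h import *
plan([520,-330,270],73)"
```

```text
clock: 3.15
tool_pos: [520.9, -328.6, 269.5]
eef_rot: [0.548, 0.447, 0.548, -0.447]
force: [0.0, -0.6, 0.2]
opening: 0.999
clock: 3.65
tool_pos: [521.0, -328.5, 269.6]
eef_rot: [0.669, 0.23, 0.669, -0.23]
force: [1.1, 0.8, 0.9]
opening: 0.997
t= 3.65 pos [ 521.  -328.5  269.6] toolx [ 0. -0. -1.] tooly az 52.1 q [-0.603  0.176  1.773 -0.     1.193 -1.511] F [1.13 0.76 0.88] open 0.997
translation [-0.4 -1.8  0.2] angular [-0.366  0.     0.   ] deg 20.9 yaw 73
```

```bash
python3 -m pendant '{"angular":[[-0.14,0,0],[-0.28,0,0],[-0.37,0,0],[-0.37,0,0]],"translation":[[0,0,0],[0,0,0],[0,0,0],[0,0,0]],"jaw":[-1,-1,-1,-1]}'
python3 - <<'E'
from h import *
o=get_obs()
plan([520,-330,270],73,o)
p=get_image("wrist");T=Tcam(p,o);cv2.imwrite("pics/w1.png",p["frame"])
for k,z in(("tongs_grip",78),("tongs_stand",0)):
    for r in pinpoint(k,p)[:2]:
        uv=np.array(r["location"])*S
        print(k,round(r["score"],2),uv.round(1),onz(p,T,uv,z)[0].round(1))
r=regions_of("tongs_stand",p)
if r:
    c=cv2.findContours(r[0]["pixels"].astype(np.uint8),0,1)[0]; c=max(c,key=cv2.contourArea).reshape(-1,2)
    print(r[0]["score"],cv2.minAreaRect(onz(p,T,c,26)[:,:2].astype(np.float32)))
E
```

```text
clock: 4.05
tool_pos: [521.0, -328.5, 269.7]
eef_rot: [0.7, 0.103, 0.699, -0.103]
force: [0.6, -0.1, 0.6]
opening: 0.999
t= 4.05 pos [ 521.  -328.5  269.7] toolx [ 0. -0. -1.] tooly az 73.3 q [-0.603  0.176  1.773  0.     1.193 -1.882] F [ 0.56 -0.15  0.6 ] open 0.999
translation [-0.3 -1.8 -0.5] angular [0.005 0.    0.   ] deg 0.3 yaw 73
tongs_grip 0.57 [323.9 242.9] [ 529.9 -327.3   78. ]
tongs_stand 0.78 [314.5 222.2] [ 528.4 -335.2    0. ]
0.73 ((527.03759765625, -333.48004150390625), (78.37808227539062, 47.675270080566406), 70.23137664794922)
```

View pics/w1.png

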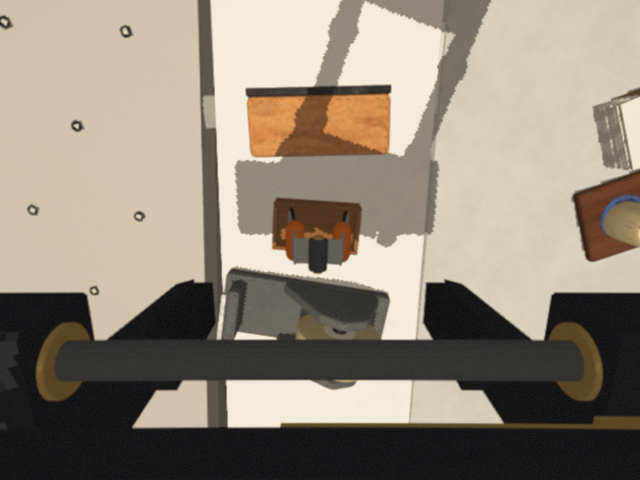

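```bash
cat > ov.py <<'E'
from h import *
def ov(o,p,sc,saz,tc,taz,name,tz=4,crop=(180,170,470,310),s=5):
    T=Tcam(p,o);f=p["frame"]
    x0,y0=crop[0],crop[1]
    im=cv2.resize(f[crop[1]:crop[3],crop[0]:crop[2]],None,fx=s,fy=s,interpolation=cv2.INTER_CUBIC)
    def loc(c,az,pts):
        a=np.radians(az);y=np.array([np.cos(a),np.sin(a)]);x=np.array([np.sin(a),-np.cos(a)])
        pts=np.array(pts,float);return np.c_[c[0]+pts[:,0]*x[0]+pts[:,1]*y[0],c[1]+pts[:,0]*x[1]+pts[:,1]*y[1],pts[:,2]]
    def dr(P,col):
        q=proj(p,T,P);q=((q-[x0,y0]+.5)*s).astype(np.int32);cv2.polylines(im,[q.reshape(-1,1,2)],True,col,1)
    for a,b,z in((22,39,26),(18,35,26),(18,35,4)):
        dr(loc(sc,saz,[(-a,-b,z),(a,-b,z),(a,b,z),(-a,b,z)]),(0,255,0))
    for sg in(-1,1):
        dr(loc(tc,taz,[(-16,sg*24.5,tz+74),(16,sg*24.5,tz+74),(16,sg*10.5,tz+74),(-16,sg*10.5,tz+74)]),(255,0,255))
    dr(loc(tc,taz,[(-3,0,tz+112),(3,0,tz+112),(0,3,tz+112),(0,-3,tz+112)]),(255,255,0))
    cv2.imwrite(name,im)
E
python3 - <<'E'
from ov import *
o=get_obs();p=get_image("wrist");np.save("w1.npy",p,allow_pickle=True)
import pickle;pickle.dump((o,p),open("w1.pkl","wb"))
ov(o,p,(527.2,-333.3),69.8,(527.2,-333.3),69.8,"pics/ov1.png",crop=(240,170,400,290))
E
```

```text
(no output)
```

View pics/ov1.png

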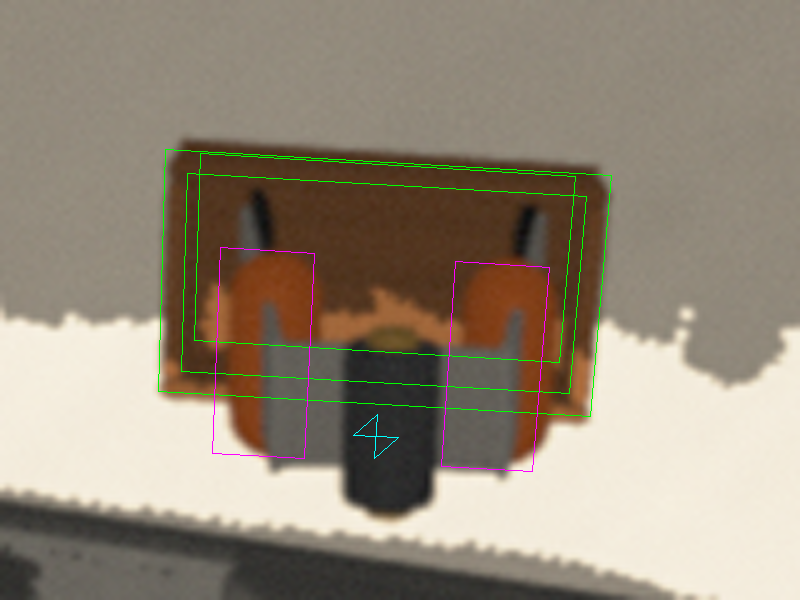

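Run:
```python
from ov import *
import pickle
o,p=pickle.load(open("w1.pkl","rb"))
ov(o,p,(526.4,-332.6),69.8,(528,-332),72.2,"pics/ov2.png",crop=(240,170,400,290))
plan([528,-332,123],72.2)
```

```text
t= 4.3 pos [ 521.  -328.5  269.6] toolx [ 0. -0. -1.] tooly az 73.2 q [-0.603  0.176  1.773  0.     1.193 -1.88 ] F [ 0.26 -0.09 -0.41] open 1.006
translation [146.6  -1.3   7.7] angular [0.017 0.    0.   ] deg 1.0 yaw 72.2
```

View pics/ov2.png

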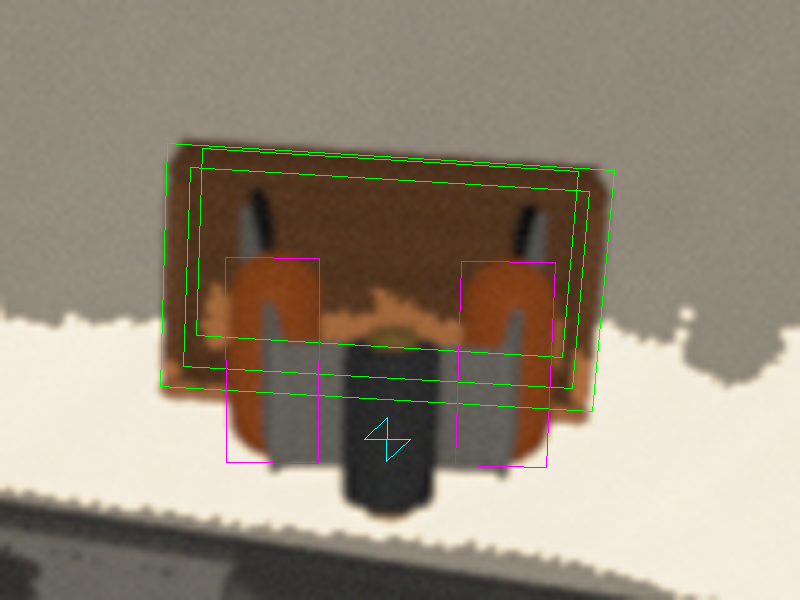

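```bash
python3 -m pendant '{"angular":[[0.017,0,0],[0.017,0,0],[0.017,0,0],[0.017,0,0]],"translation":[[20,-1.3,7.2],[60,-1.3,7.2],[80,-1.3,7.2],[80,-1.3,7.2]],"jaw":[-1,-1,-1,-1]}' 30
python3 - <<'E'
from ov import *
o=get_obs();plan([527.5,-332,123],72.2,o)
p=get_image("wrist");cv2.imwrite("pics/w2.png",p["frame"])
ov(o,p,(526.4,-332.6),69.8,(527.5,-332),72.2,"pics/ov3.png",crop=(220,200,420,340),s=4)
E
```

```text
clock: 4.7
tool_pos: [525.3, -330.3, 185.4]
eef_rot: [0.696, 0.111, 0.701, -0.108]
force: [0.4, -0.4, 0.7]
opening: 1.0
t= 4.7 pos [ 525.3 -330.3  185.4] toolx [-0.006  0.004 -1.   ] tooly az 72.2 q [-0.601  0.262  1.833  0.     1.054 -1.861] F [ 0.35 -0.41  0.71] open 1.0
translation [62.4 -1.1  3. ] angular [-0.001 -0.007 -0.002] deg 0.4 yaw 72.2
```

View pics/ov3.png

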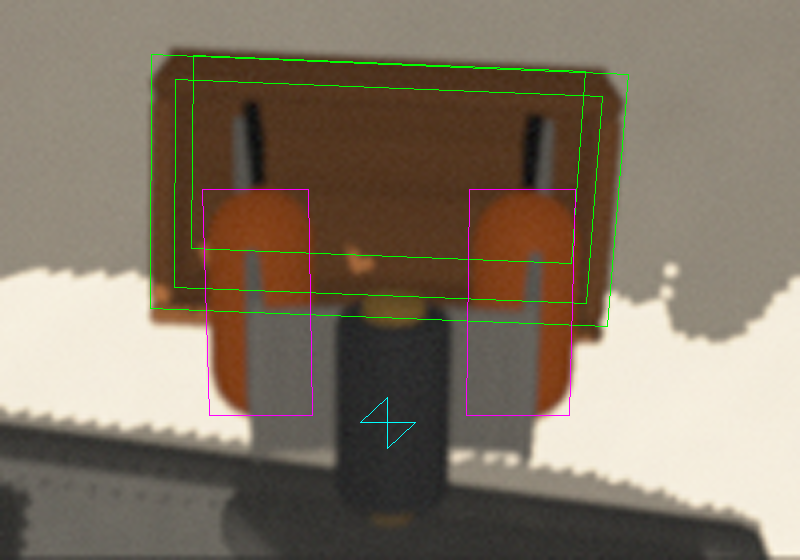

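```bash
python3 -m pendant '{"angular":[[0,-0.007,0],[0,-0.007,0],[0,-0.007,0],[0,-0.007,0],[0,-0.007,0]],"translation":[[30,-0.8,3],[55,-0.8,3],[62.4,-0.8,3],[62.4,-0.8,3],[62.4,-0.8,3]],"jaw":[-1,-1,-1,-1,-1]}' 30
python3 - <<'E'
from ov import *
o=get_obs();plan([527.8,-331.7,123],72.2,o)
p=get_image("wrist");cv2.imwrite("pics/w3.png",p["frame"])
E
```

```text
clock: 5.25
tool_pos: [530.0, -333.4, 127.4]
eef_rot: [0.701, 0.109, 0.696, -0.11]
force: [-0.7, -0.3, 0.7]
opening: 0.998
t= 5.25 pos [ 530.  -333.4  127.4] toolx [ 0.006 -0.002 -1.   ] tooly az 72.2 q [-0.602  0.33   1.866  0.002  0.939 -1.863] F [-0.74 -0.28  0.69] open 0.998
translation [ 4.4  0.9 -2.7] angular [-0.001  0.006 -0.   ] deg 0.4 yaw 72.2
```

View pics/w3.png

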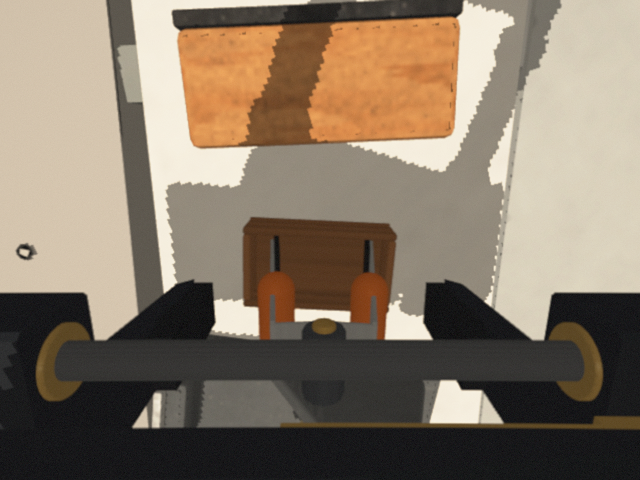

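```bash
python3 -m pendant '{"angular":[[0,0.006,0],[0,0.006,0],[0,0.006,0],[0,0.006,0]],"translation":[[4.4,0.9,-2.7],[4.4,0.9,-2.7],[4.4,0.9,-2.7],[4.4,0.9,-2.7]],"jaw":[-0.5,-0.3,-0.25,-0.25]}' 30;python3 -m pendant '{"angular":[[0,0,0],[0,0,0],[0,0,0]],"translation":[[0,0,0],[0,0,0],[0,0,0]],"jaw":[-0.15,-0.15,-0.15]}'
python3 - <<'E'
from ov import *
o=get_obs();plan([527.8,-331.7,123],72.2,o);print(o["opening"]*88)
E
```

```text
clock: 5.7
tool_pos: [528.0, -331.9, 123.5]
eef_rot: [0.699, 0.109, 0.698, -0.11]
force: [-0.1, 0.0, -0.3]
opening: 0.662
clock: 6.0
tool_pos: [528.0, -331.9, 123.5]
eef_rot: [0.699, 0.109, 0.698, -0.11]
force: [0.5, 0.1, 0.8]
opening: 0.58
t= 6.0 pos [ 528.  -331.9  123.5] toolx [ 0.001 -0.    -1.   ] tooly az 72.2 q [-0.601  0.332  1.871  0.     0.937 -1.861] F [0.54 0.05 0.77] open 0.58
translation [ 0.5  0.1 -0.2] angular [-0.001  0.001  0.   ] deg 0.1 yaw 72.2
51.06457036522683
```

```bash
python3 -m pendant '{"angular":[[0,0,0],[0,0,0],[0,0,0],[0,0,0]],"translation":[[0,0,0],[0,0,0],[0,0,0],[0,0,0]],"jaw":[-0.1,-0.04,-0.04,-0.04]}' 30; python3 -m pendant '{"angular":[[0,0,0],[0,0,0],[0,0,0],[0,0,0]],"translation":[[-5,0,0],[-10,0,0],[-15,0,0],[-15,0,0]],"jaw":[-0.04,-0.04,-0.04,-0.04]}' 30
python3 - <<'E'
from ov import *
o=get_obs();plan([527.8,-331.7,123],72.2,o);print(o["opening"]*88)
p=get_image("wrist");cv2.imwrite("pics/w4.png",p["frame"])
p=get_image("scene");cv2.imwrite("pics/s4.png",cv2.resize(p["frame"][140:260,350:480],None,fx=5,fy=5))
E
```

```text
clock: 6.4
tool_pos: [527.9, -331.9, 123.4]
eef_rot: [0.699, 0.11, 0.698, -0.11]
force: [0.2, 0.1, 0.5]
opening: 0.524
clock: 6.8
tool_pos: [528.6, -332.3, 139.8]
eef_rot: [0.7, 0.109, 0.697, -0.11]
force: [-0.4, 0.7, 0.4]
opening: 0.518
t= 6.8 pos [ 528.6 -332.3  139.8] toolx [ 0.003 -0.002 -1.   ] tooly az 72.2 q [-0.601  0.313  1.862  0.     0.963 -1.861] F [-0.42  0.66  0.38] open 0.518
translation [16.8  0.3 -1. ] angular [-0.001  0.003  0.001] deg 0.2 yaw 72.2
45.57657271534872
```

View pics/w4.png

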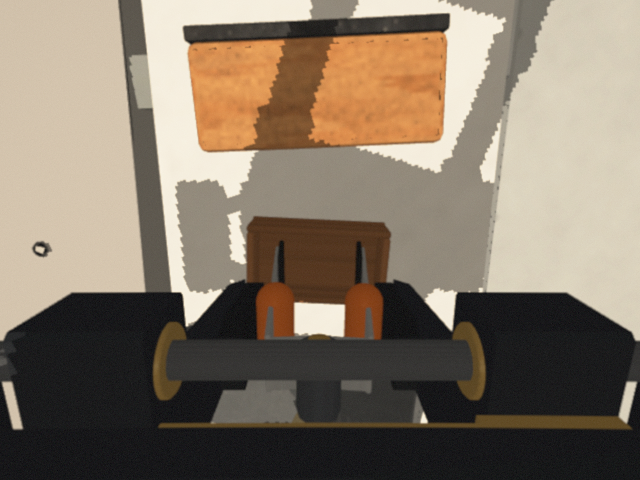

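View pics/s4.png

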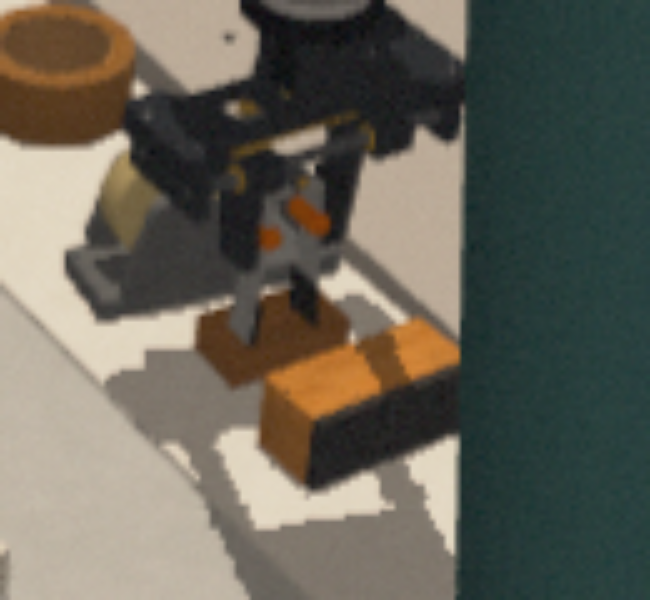

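```bash
python3 -m pendant '{"angular":[[0,0,0],[0,0,0],[0,0,0],[-0.1,0,0],[-0.2,0,0]],"translation":[[-35,0,0],[-70,5,0],[-100,40,-8],[-110,80,-20],[-110,120,-32]],"jaw":[-0.04,-0.04,-0.04,-0.04,-0.04]}';python3 -c "
from h import *
plan([545,30,250],94.5)"
```

```text
clock: 7.4
tool_pos: [535.4, -207.5, 251.8]
eef_rot: [0.708, 0.037, 0.704, -0.039]
force: [0.5, 0.4, -0.8]
opening: 0.516
t= 7.4 pos [ 535.4 -207.5  251.8] toolx [ 0.007 -0.003 -1.   ] tooly az 83.8 q [-0.413  0.109  1.883  0.     1.142 -1.875] F [ 0.51  0.36 -0.79] open 0.516
translation [  1.2 237.2 -16.2] angular [-0.187  0.007  0.003] deg 10.7 yaw 94.5
```

```bash
python3 -m pendant '{"angular":[[-0.05,0.003,0],[-0.1,0.007,0],[-0.15,0.007,0],[-0.187,0.007,0.003],[-0.187,0.007,0.003]],"translation":[[1,40,-3],[1,85,-6],[1,130,-9],[1,175,-12],[1,220,-15]],"jaw":[-0.04,-0.04,-0.04,-0.04,-0.04]}';python3 -m pendant '{"angular":[[0,0,0],[0,0,0],[0,0,0]],"translation":[[0,10,0],[0,17,0],[0,17,0]],"jaw":[-0.04,-0.04,-0.04]}';python3 - <<'E'
from h import *
import pickle
o=get_obs();plan([545,30,250],94.5,o)
p=get_image("wrist");T=Tcam(p,o);cv2.imwrite("pics/w5.png",p["frame"]);pickle.dump((o,p),open("w5.pkl","wb"))
for r in regions_of("weight_2",p):
    b=r["box"];print(round(r["score"],2),(np.array(b).reshape(2,2)*S).round(1).tolist())
r=regions_of("weight_board",p)
c=cv2.findContours(r[0]["pixels"].astype(np.uint8),0,1)[0]; c=max(c,key=cv2.contourArea).reshape(-1,2)
print(cv2.minAreaRect(onz(p,T,c,10)[:,:2].astype(np.float32)))
for r in pinpoint("weight_2",p):
    uv=np.array(r["location"])*S;print(r["score"],uv,onz(p,T,uv,10).round(1))
E
```

```text
clock: 7.9
tool_pos: [544.0, 14.5, 250.2]
eef_rot: [0.706, -0.028, 0.707, 0.028]
force: [0.3, 0.5, -0.6]
opening: 0.519
clock: 8.2
tool_pos: [542.4, 31.5, 250.0]
eef_rot: [0.706, -0.028, 0.707, 0.028]
force: [-0.7, -0.8, -0.5]
opening: 0.521
t= 8.2 pos [542.4  31.5 250. ] toolx [-0. -0. -1.] tooly az 94.6 q [ 0.012  0.056  1.944 -0.     1.142 -1.638] F [-0.68 -0.78 -0.45] open 0.521
translation [ 0.  -1.7  2.4] angular [ 0.001 -0.     0.   ] deg 0.1 yaw 94.5
0.89 [[176.2, 262.2], [226.1, 314.3]]
0.68 [[243.7, 264.7], [273.4, 285.1]]
0.62 [[301.6, 267.9], [327.0, 301.3]]
((598.1655883789062, -14.203224182128906), (70.27652740478516, 163.98040771484375), 4.642543315887451)
0.81 [209.6   279.216] [[605.7 -62.9  10. ]]
0.79 [314.816 279.984] [[598.8  32.6  10. ]]
0.58 [259.904 280.704] [[603.5 -17.2  10. ]]
```

View pics/w5.png

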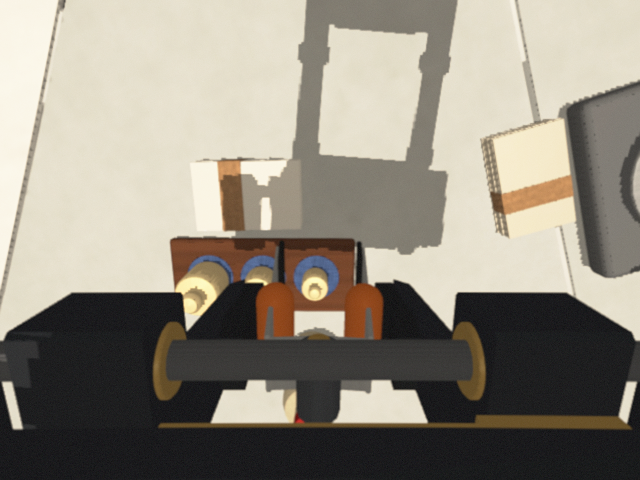

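```bash
cat > ovw.py <<'E'
from h import *
def circ(c,r,z,n=40):
    a=np.linspace(0,2*np.pi,n);return np.c_[c[0]+r*np.cos(a),c[1]+r*np.sin(a),np.full(n,z)]
def draw(o,p,items,name,crop,s):
    T=Tcam(p,o);im=cv2.resize(p["frame"][crop[1]:crop[3],crop[0]:crop[2]],None,fx=s,fy=s,interpolation=cv2.INTER_CUBIC)
    for P,col in items:
        q=((proj(p,T,P)-crop[:2]+.5)*s).astype(np.int32);cv2.polylines(im,[q.reshape(-1,1,2)],True,col,1)
    cv2.imwrite(name,im)
def rect(c,az,a,b,z):
    t=np.radians(az);y=np.array([np.cos(t),np.sin(t)]);x=np.array([np.sin(t),-np.cos(t)])
    return np.array([[*(np.array(c)+sx*a*x+sy*b*y),z] for sx,sy in((-1,-1),(1,-1),(1,1),(-1,1))])
E
python3 - <<'E'
from ovw import *
import pickle
o,p=pickle.load(open("w5.pkl","rb"))
c=(597,32.8)
it=[(circ(c,11.5,10),(0,255,0)),(circ(c,11.5,30),(0,0,255)),(circ(c,2,46),(255,0,255)),(rect((598.2,-14.2),94.6,35,83,10),(0,255,0))]
draw(o,p,it,"pics/ov5.png",(160,225,370,325),3.8)
E
```

```text
(no output)
```

View pics/ov5.png

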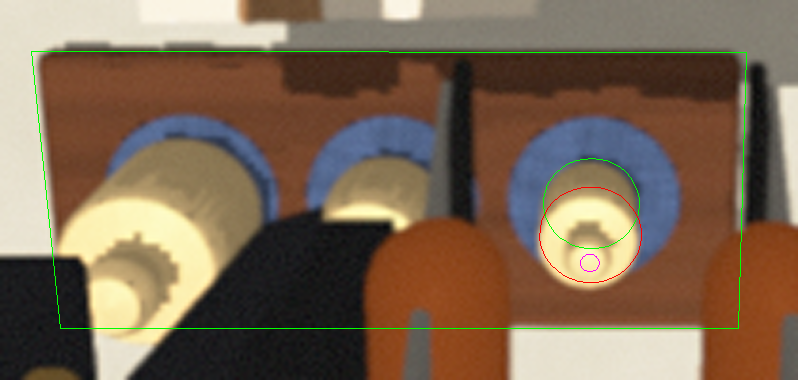

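```bash
python3 -m pendant '{"angular":[[0,0,0],[0,0,0],[0,0,0],[0,0,0],[0,0,0]],"translation":[[0,-2,25],[20,-3.7,50],[50,-3.7,54.5],[65,-3.7,54.5],[65,-3.7,54.5]],"jaw":[-0.04,-0.04,-0.04,-0.04,-0.04]}';python3 -m pendant '{"angular":[[0,0,0]],"translation":[[0,0,0]],"jaw":[-0.04]}';python3 - <<'E'
from ovw import *
import pickle
o=get_obs();plan([597.2,32.3,134],94.6,o)
p=get_image("wrist");cv2.imwrite("pics/w6.png",p["frame"]);pickle.dump((o,p),open("w6.pkl","wb"))
c=(597.2,32.8)
it=[(circ(c,11.5,10),(0,255,0)),(circ(c,11.5,30),(0,0,255)),(circ(c,2,46),(255,0,255))]
draw(o,p,it,"pics/ov6.png",(220,200,420,340),4)
E
```

```text
clock: 8.9
tool_pos: [594.9, 29.6, 181.7]
eef_rot: [0.704, -0.027, 0.709, 0.027]
force: [-0.6, 0.0, -1.3]
opening: 0.523
clock: 9.0
tool_pos: [594.8, 29.1, 182.1]
eef_rot: [0.704, -0.027, 0.709, 0.027]
force: [-0.4, -0.2, -0.1]
opening: 0.521
t= 9.0 pos [594.8  29.1 182.1] toolx [-0.008 -0.    -1.   ] tooly az 94.3 q [ 0.007  0.222  1.891 -0.     1.037 -1.639] F [-0.39 -0.23 -0.09] open 0.521
translation [48.1  3.   3. ] angular [-0.005 -0.007 -0.   ] deg 0.5 yaw 94.6
```

View pics/ov6.png

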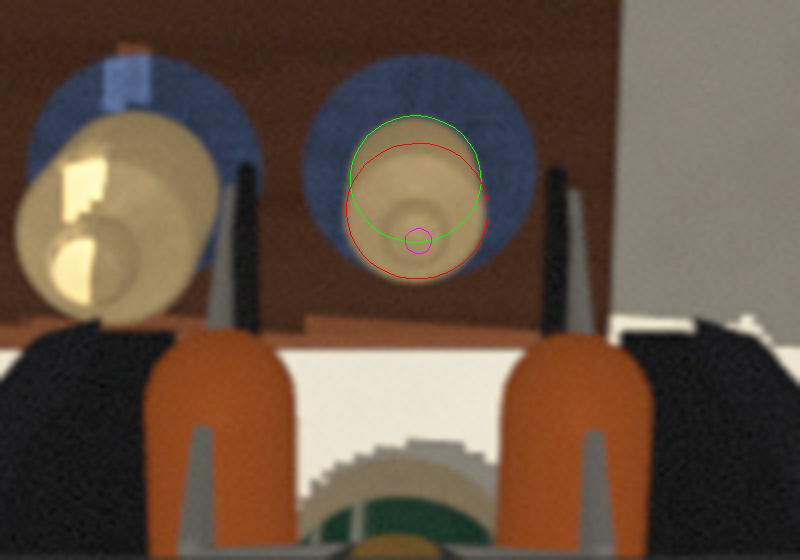

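```bash
python3 -m pendant '{"angular":[[-0.005,-0.007,0],[-0.005,-0.007,0],[-0.005,-0.007,0],[-0.005,-0.007,0],[-0.005,-0.007,0]],"translation":[[0,3,3],[5,3,3],[16,3,3],[26,3,3],[26,3,3]],"jaw":[-0.04,-0.04,-0.04,-0.04,-0.04]}';python3 -m pendant '{"angular":[[0,0,0]],"translation":[[0,0,0]],"jaw":[-0.04]}';python3 -c "
from h import *
plan([597.2,32.3,134],94.6)"
```

```text
clock: 9.55
tool_pos: [595.4, 32.4, 153.5]
eef_rot: [0.705, -0.028, 0.708, 0.029]
force: [-0.4, 0.1, -1.5]
opening: 0.523
clock: 9.65
tool_pos: [595.1, 32.4, 152.9]
eef_rot: [0.704, -0.028, 0.709, 0.029]
force: [0.0, -0.9, -0.6]
opening: 0.525
t= 9.65 pos [595.1  32.4 152.9] toolx [-0.006  0.    -1.   ] tooly az 94.6 q [ 0.013  0.254  1.911  0.     0.983 -1.639] F [ 0.01 -0.91 -0.57] open 0.525
translation [18.9 -0.3  2.2] angular [ 0.    -0.006 -0.001] deg 0.4 yaw 94.6
```

```bash
python3 -m pendant '{"angular":[[0,-0.005,0],[0,-0.005,0],[0,-0.005,0],[0,-0.005,0],[0,-0.005,0]],"translation":[[6,-0.2,1],[12,-0.2,2],[18,-0.2,2],[18.5,-0.2,2],[18.5,-0.2,2]],"jaw":[-0.04,-0.04,-0.04,-0.04,-0.04]}';python3 -m pendant '{"angular":[[0,0,0]],"translation":[[0,0,0]],"jaw":[-0.04]}';python3 - <<'E'
from ovw import *
import pickle
o=get_obs();plan([597.2,32.3,134],94.6,o)
p=get_image("wrist");cv2.imwrite("pics/w7.png",p["frame"][160:400,160:480])
E
```

```text
clock: 10.15
tool_pos: [596.8, 32.4, 134.0]
eef_rot: [0.706, -0.028, 0.707, 0.029]
force: [0.6, -0.3, -1.1]
opening: 0.522
clock: 10.25
tool_pos: [597.1, 32.4, 134.2]
eef_rot: [0.706, -0.028, 0.707, 0.029]
force: [1.4, 0.5, -1.0]
opening: 0.519
t= 10.25 pos [597.1  32.4 134.2] toolx [-0.001  0.    -1.   ] tooly az 94.6 q [ 1.200e-02  2.780e-01  1.921e+00  1.000e-03  9.440e-01 -1.639e+00] F [ 1.36  0.49 -0.96] open 0.519
translation [ 0.2 -0.1  0.1] angular [ 0.    -0.001 -0.001] deg 0.1 yaw 94.6
```

View pics/w7.png

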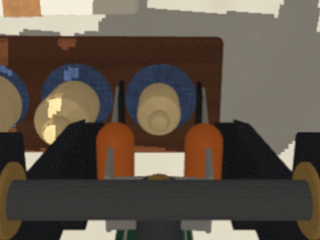

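```bash
python3 -m pendant '{"angular":[[0,0,0],[0,0,0],[0,0,0],[0,0,0],[0,0,0]],"translation":[[0,0,0],[0,0,0],[0,0,0],[0,0,0],[0,0,0]],"jaw":[0.0,0.04,0.08,0.14,0.2]}' 26;python3 -m pendant '{"angular":[[0,0,0],[0,0,0],[0,0,0],[0,0,0]],"translation":[[0,0,0],[0,0,0],[0,0,0],[0,0,0]],"jaw":[0.25,0.25,0.25,0.25]}' 26;python3 - <<'E'
from ovw import *
o=get_obs();plan([597.2,32.3,134],94.6,o);print(o["opening"]*88,o["moment"])
p=get_image("wrist");cv2.imwrite("pics/w8.png",cv2.resize(p["frame"][200:360,220:420],None,fx=4,fy=4))
E
```

```text
clock: 10.8
tool_pos: [597.1, 32.4, 134.4]
eef_rot: [0.706, -0.028, 0.707, 0.029]
force: [-0.2, -0.5, 0.6]
opening: 0.447
clock: 11.2
tool_pos: [597.1, 32.4, 134.4]
eef_rot: [0.706, -0.028, 0.707, 0.029]
force: [-0.6, -1.4, 0.5]
opening: 0.445
t= 11.2 pos [597.1  32.4 134.4] toolx [-0.001  0.001 -1.   ] tooly az 94.6 q [ 1.200e-02  2.770e-01  1.921e+00  1.000e-03  9.450e-01 -1.639e+00] F [-0.64 -1.39  0.49] open 0.445
translation [ 0.4 -0.1  0.1] angular [ 0.    -0.001 -0.001] deg 0.1 yaw 94.6
39.17816789597825 [ 0.08450801 -0.12721928  0.01894452]
```

View pics/w8.png

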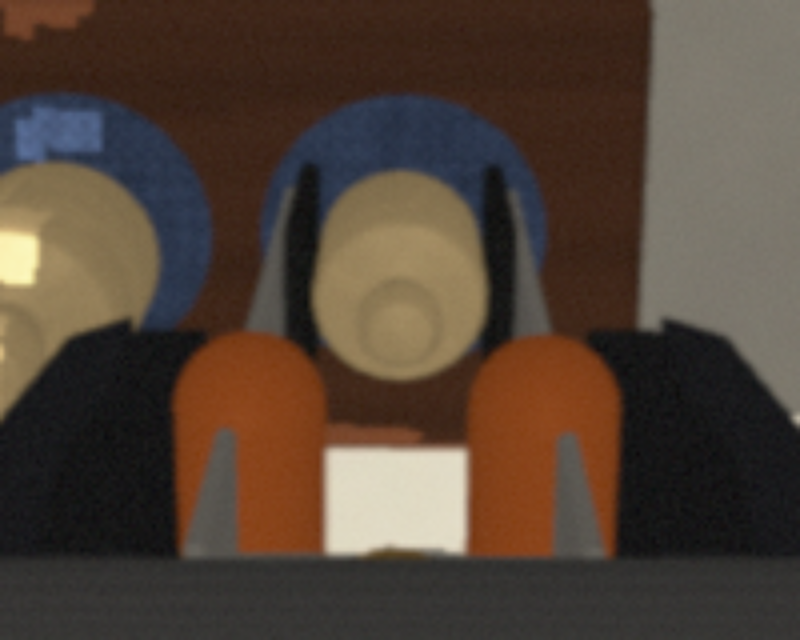

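```bash
python3 -m pendant '{"angular":[[0,0,0],[0,0,0],[0,0,0],[0,0,0],[0,0,0]],"translation":[[-2,0,0],[-5,0,0],[-9,0,0],[-14,0,0],[-20,0,0]],"jaw":[0.25,0.25,0.25,0.25,0.25]}' 26;python3 - <<'E'
from ovw import *
o=get_obs();plan([597.2,32.3,134],94.6,o);print(o["opening"]*88,o["moment"])
p=get_image("wrist");cv2.imwrite("pics/w9.png",cv2.resize(p["frame"][200:360,220:420],None,fx=4,fy=4))
E
```

```text
clock: 11.75
tool_pos: [597.1, 32.4, 154.8]
eef_rot: [0.706, -0.028, 0.707, 0.029]
force: [0.1, -0.0, -1.8]
opening: 0.448
t= 11.75 pos [597.1  32.4 154.8] toolx [-0.001  0.    -1.   ] tooly az 94.6 q [ 1.200e-02  2.530e-01  1.908e+00  1.000e-03  9.820e-01 -1.639e+00] F [ 0.13 -0.01 -1.79] open 0.448
translation [20.8 -0.1  0.1] angular [ 0.    -0.001 -0.001] deg 0.1 yaw 94.6
39.39649195906941 [ 0.10946411 -0.11619314 -0.05090842]
```

View pics/w9.png

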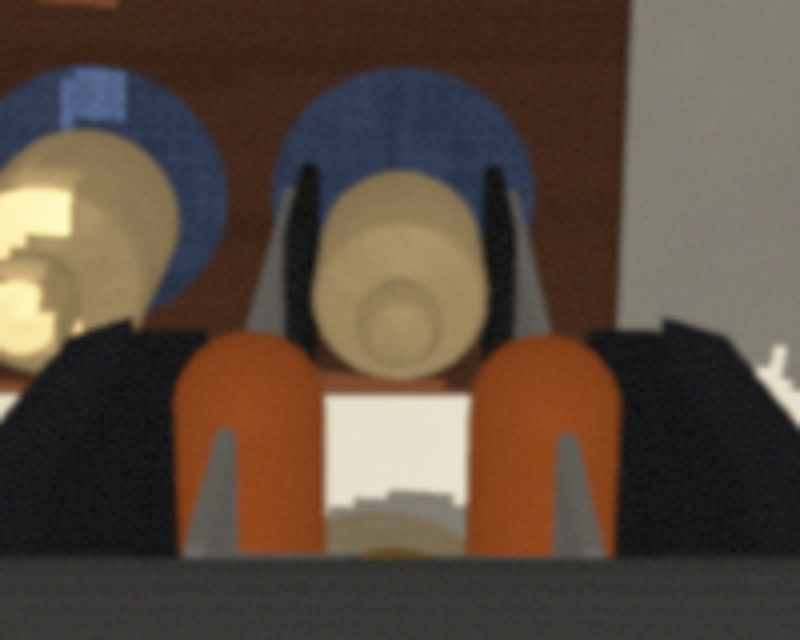

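```bash
python3 -m pendant '{"angular":[[0,0,0],[0,0,0],[0,0,0],[-0.05,0,0],[-0.1,0,0]],"translation":[[-25,0,0],[-55,10,-5],[-80,35,-19],[-95,70,-38],[-95,105,-58]],"jaw":[0.25,0.25,0.25,0.25,0.25]}' 26;python3 -c "
from h import *
plan([424.5,294,250],112)"
```

```text
clock: 12.3
tool_pos: [532.9, 133.3, 255.0]
eef_rot: [0.707, -0.063, 0.702, 0.064]
force: [2.1, 1.1, -3.1]
opening: 0.453
t= 12.3 pos [532.9 133.3 255. ] toolx [ 0.007  0.002 -1.   ] tooly az 100.4 q [ 2.000e-01  5.900e-02  1.931e+00  1.000e-03  1.144e+00 -1.553e+00] F [ 2.08  1.07 -3.11] open 0.453
translation [  4.5 177.6 -77.7] angular [-0.203  0.008  0.   ] deg 11.6 yaw 112
```

```bash
python3 -m pendant '{"angular":[[-0.05,0.004,0],[-0.1,0.008,0],[-0.15,0.008,0],[-0.2,0.008,0],[-0.203,0.008,0]],"translation":[[2,37,-16],[4,74,-32],[4,110,-48],[4,146,-64],[4,177,-78]],"jaw":[0.25,0.25,0.25,0.25,0.25]}' 26;python3 -m pendant '{"angular":[[0,0,0],[0,0,0]],"translation":[[0,0,0],[0,0,0]],"jaw":[0.25,0.25]}';python3 - <<'E'
from ovw import *
import pickle
o=get_obs();plan([424.5,294,250],112,o)
p=get_image("wrist");T=Tcam(p,o);cv2.imwrite("pics/w10.png",p["frame"]);pickle.dump((o,p),open("w10.pkl","wb"))
for k,z in(("pan_middle",45),):
    for r in pinpoint(k,p)[:2]:
        uv=np.array(r["location"])*S;print(k,r["score"],uv,onz(p,T,uv,z).round(1))
c=(475.5,314.5)
draw(o,p,[(circ(c,52,45),(0,255,0)),(circ(c,18.5,45),(0,0,255)),(rect(c,112,75,70,32),(0,255,0))],"pics/ov10.png",(120,130,520,330),2)
E
```

```text
clock: 12.8
tool_pos: [423.1, 294.8, 251.1]
eef_rot: [0.694, -0.135, 0.694, 0.136]
force: [0.5, 0.7, -1.9]
opening: 0.445
clock: 13.0
tool_pos: [422.7, 295.3, 251.5]
eef_rot: [0.694, -0.136, 0.693, 0.136]
force: [0.3, -0.2, -2.3]
opening: 0.448
t= 13.0 pos [422.7 295.3 251.5] toolx [ 0.001  0.    -1.   ] tooly az 112.2 q [ 0.562  0.     1.998 -0.     1.142 -1.397] F [ 0.25 -0.23 -2.35] open 0.448
translation [ 1.5 -1.9  1.1] angular [0.004 0.001 0.   ] deg 0.2 yaw 112
pan_middle 0.8 [315.328 293.376] [[475.2 314.2  45. ]]
```

View pics/w10.png

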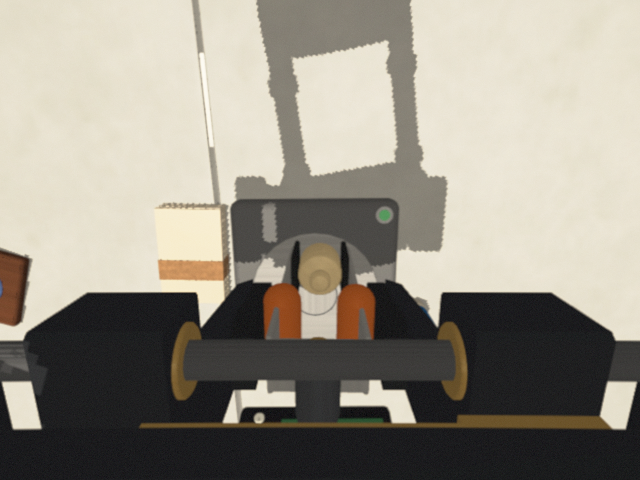

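View pics/ov10.png

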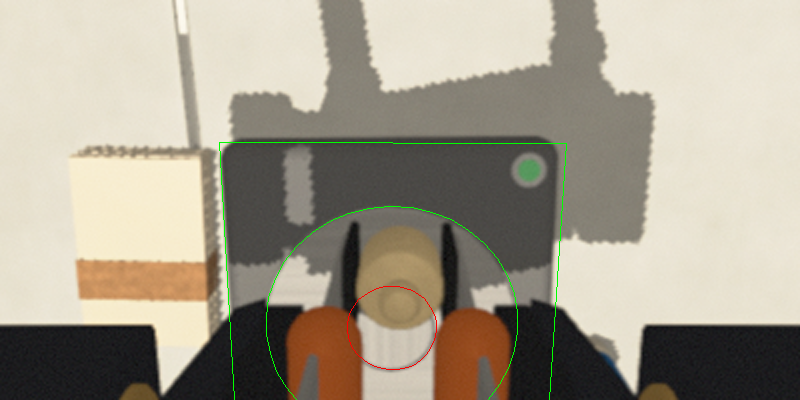

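Run:
```python
from ovw import *
import pickle
o,p=pickle.load(open("w10.pkl","rb"))
f=p["frame"].copy();
c=(475,314)
draw(o,dict(p,frame=cv2.convertScaleAbs(f,alpha=1.3)),[(circ(c,52,45,90),(0,255,0)),(circ(c,18.5,45),(0,0,255))],"pics/ov11.png",(240,215,400,335),5)
```

```text
(no output)
```

View pics/ov11.png

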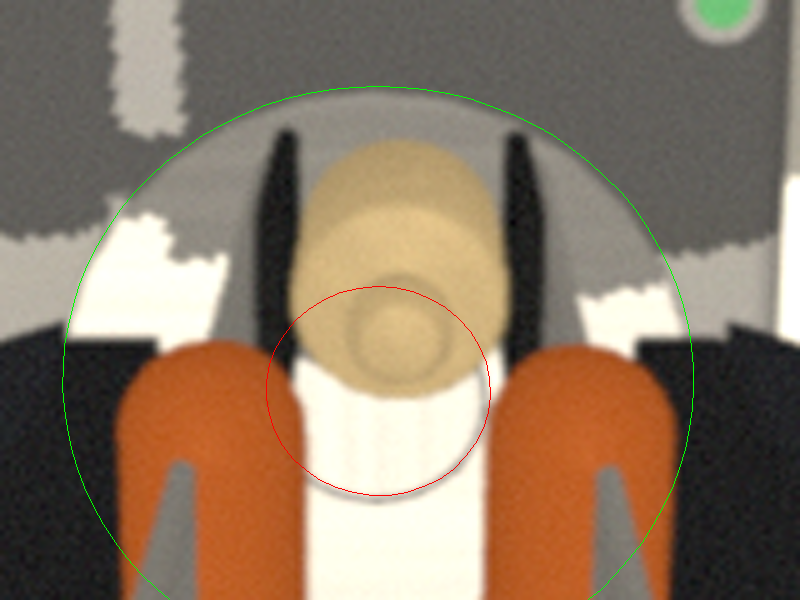

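```bash
python3 -m pendant '{"angular":[[0,0,0],[0,0,0],[0,0,0],[0,0,0],[0,0,0]],"translation":[[0,-1,25],[15,-3,50],[40,-3,56],[60,-3,56],[64,-3,56]],"jaw":[0.25,0.25,0.25,0.25,0.25]}' 26;python3 -m pendant '{"angular":[[0,0,0],[0,0,0]],"translation":[[0,0,0],[0,0,0]],"jaw":[0.25,0.25]}';python3 - <<'E'
from ovw import *
import pickle
o=get_obs();plan([475.6,313.7,172],112.2,o)
p=get_image("wrist");cv2.imwrite("pics/w12.png",p["frame"])
c=(475.5,314)
draw(o,dict(p,frame=cv2.convertScaleAbs(p["frame"],alpha=1.3)),[(circ(c,52,45,90),(0,255,0)),(circ(c,18.5,45),(0,0,255))],"pics/ov12.png",(220,195,420,335),4)
E
```

```text
clock: 13.6
tool_pos: [476.2, 310.3, 184.3]
eef_rot: [0.693, -0.135, 0.696, 0.134]
force: [-0.5, 0.5, -1.6]
opening: 0.449
clock: 13.8
tool_pos: [476.7, 309.6, 184.7]
eef_rot: [0.693, -0.135, 0.696, 0.133]
force: [0.3, -0.0, -1.0]
opening: 0.445
t= 13.8 pos [476.7 309.6 184.7] toolx [-0.003 -0.003 -1.   ] tooly az 111.9 q [ 5.330e-01  1.690e-01  1.948e+00 -1.000e-03  1.029e+00 -1.420e+00] F [ 0.33 -0.03 -0.97] open 0.445
translation [12.7  4.2  0.5] angular [-0.006 -0.004  0.002] deg 0.4 yaw 112.2
```

View pics/ov12.png

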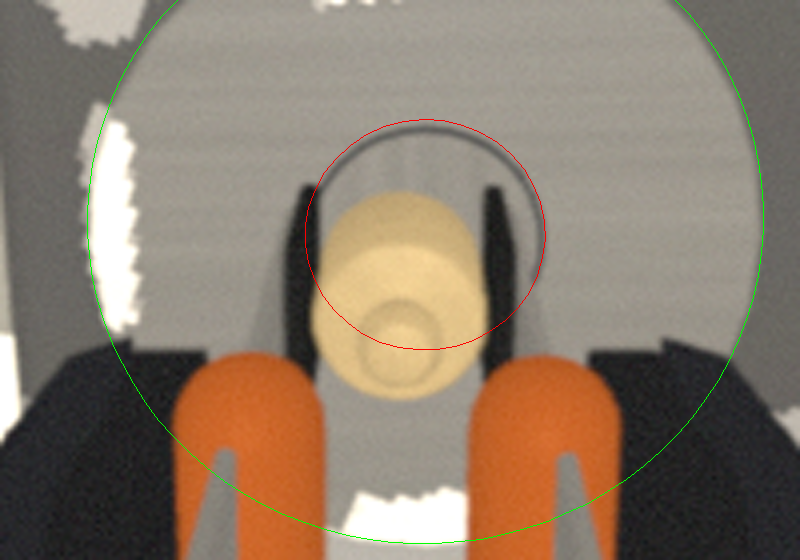

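```bash
python3 -m pendant '{"angular":[[-0.003,-0.002,0],[-0.006,-0.004,0.002],[-0.006,-0.004,0.002],[-0.006,-0.004,0.002],[-0.006,-0.004,0.002]],"translation":[[2,4.2,1.2],[6,4.2,1.2],[10,4.2,1.2],[11.5,4.2,1.2],[11.5,4.2,1.2]],"jaw":[0.25,0.25,0.25,0.25,0.25]}' 26;python3 -m pendant '{"angular":[[0,0,0],[0,0,0]],"translation":[[0,0,0],[0,0,0]],"jaw":[0.25,0.25]}';python3 - <<'E'
from ovw import *
o=get_obs();plan([476.2,313.9,169.4],112.2,o)
p=get_image("wrist")
c=(476.2,314.3)
draw(o,dict(p,frame=cv2.convertScaleAbs(p["frame"],alpha=1.3)),[(circ(c,52,45,90),(0,255,0)),(circ(c,18.5,45),(0,0,255)),(circ(c,11.5,45),(255,0,0))],"pics/ov13.png",(220,195,420,335),4)
E
```

```text
clock: 14.35
tool_pos: [476.0, 314.2, 173.2]
eef_rot: [0.694, -0.136, 0.694, 0.137]
force: [0.1, 0.0, -1.1]
opening: 0.448
clock: 14.55
tool_pos: [476.0, 314.3, 173.2]
eef_rot: [0.694, -0.136, 0.694, 0.137]
force: [-0.3, -0.0, -0.6]
opening: 0.446
t= 14.55 pos [476.  314.3 173.2] toolx [-0.  0. -1.] tooly az 112.3 q [ 5.400e-01  1.830e-01  1.956e+00  1.000e-03  1.003e+00 -1.420e+00] F [-0.33 -0.03 -0.64] open 0.446
translation [ 3.8 -0.4  0. ] angular [ 0.001 -0.    -0.001] deg 0.1 yaw 112.2
```

View pics/ov13.png

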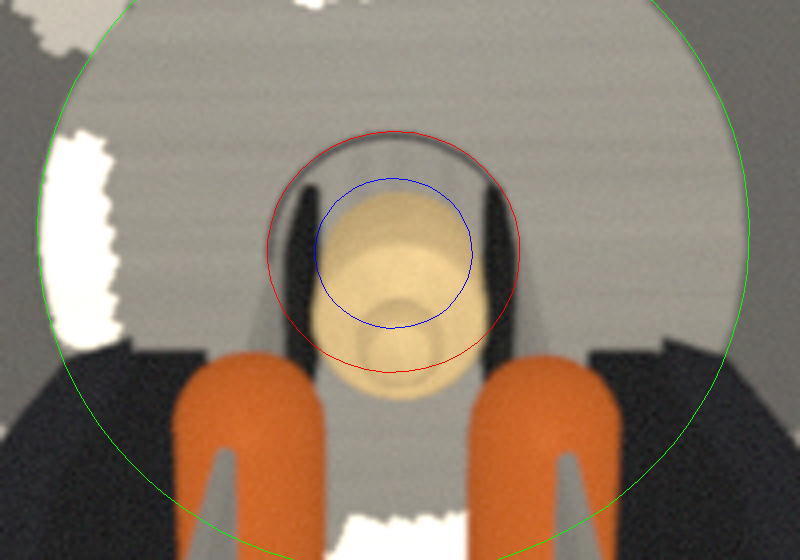

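```bash
cat > st.py <<'E'
from h import *
o=get_obs();print(o["clock"],o["tool_pos"].round(2),o["force"].round(2),o["moment"].round(3),o["tau"].round(2)[1:5],round(o["opening"]*88,1))
E
python3 st.py; python3 -m pendant '{"angular":[[0,0,0],[0,0,0],[0,0,0]],"translation":[[1.5,-0.4,0],[3,-0.4,0],[3,-0.4,0]],"jaw":[0.25,0.25,0.25]}';python3 st.py; for i in 1 2 3 ; do python3 -m pendant '{"angular":[[0,0,0]],"translation":[[0,0,0]],"jaw":[0.25]}' >/dev/null;python3 st.py;done
```

```text
14.6 [476.05 314.27 173.25] [-0.57  0.22 -2.87] [ 0.064 -0.101  0.033] [-42.43 -32.16   0.     0.08] 39.4
clock: 14.9
tool_pos: [476.1, 313.8, 170.0]
eef_rot: [0.694, -0.136, 0.694, 0.137]
force: [0.4, 0.4, -0.8]
opening: 0.444
14.9 [476.08 313.77 169.97] [ 0.41  0.42 -0.8 ] [ 0.075 -0.144 -0.021] [-4.266e+01 -3.226e+01 -0.000e+00  3.000e-02] 39.1
15.0 [476.06 313.75 169.88] [-0.24 -0.08 -1.52] [ 0.07  -0.157  0.03 ] [-42.5  -32.01   0.     0.09] 38.9
15.1 [476.02 313.71 169.82] [ 0.13  0.8  -2.13] [ 0.076 -0.155  0.05 ] [-42.54 -32.08  -0.     0.08] 39.5
15.2 [476.08 313.7  169.86] [-0.56  0.66 -2.17] [ 0.087 -0.118 -0.003] [-42.53 -32.05  -0.     0.08] 39.3
```

```bash
python3 -m pendant '{"angular":[[0,0,0],[0,0,0]],"translation":[[0.5,0,0],[0.5,0,0]],"jaw":[0.25,0.25]}' >/dev/null;python3 st.py; python3 -m pendant '{"angular":[[0,0,0],[0,0,0]],"translation":[[0.5,0,0],[0.5,0,0]],"jaw":[0.25,0.25]}' >/dev/null;python3 st.py; python3 -m pendant '{"angular":[[0,0,0]],"translation":[[0,0,0]],"jaw":[0.25]}' >/dev/null;python3 st.py
```

```text
15.4 [476.09 313.75 169.38] [ 0.33 -0.35 -1.33] [ 0.092 -0.087  0.045] [-4.247e+01 -3.196e+01 -1.000e-02  1.000e-01] 39.1
15.6 [476.19 313.79 168.97] [-0.3  -0.72 -1.2 ] [ 0.062 -0.117  0.019] [-4.197e+01 -3.156e+01  2.000e-02  5.000e-02] 39.1
15.7 [476.26 313.84 169.13] [-0.74 -0.11 -0.93] [ 0.079 -0.083 -0.052] [-4.215e+01 -3.174e+01  1.000e-02  4.000e-02] 39.7
```

```bash
python3 -m pendant '{"angular":[[0,0,0],[0,0,0]],"translation":[[0.4,0,0],[0.4,0,0]],"jaw":[0.25,0.25]}' >/dev/null;python3 st.py; python3 -m pendant '{"angular":[[0,0,0],[0,0,0],[0,0,0],[0,0,0],[0,0,0]],"translation":[[0,0,0],[0,0,0],[0,0,0],[0,0,0],[0,0,0]],"jaw":[0.12,0.08,0.06,0.04,0.02]}' 26;python3 -m pendant '{"angular":[[0,0,0],[0,0,0],[0,0,0],[0,0,0]],"translation":[[0,0,0],[0,0,0],[0,0,0],[0,0,0]],"jaw":[0.0,-0.02,-0.04,-0.04]}' 26
python3 - <<'E'
from ovw import *
o=get_obs();plan([476.2,313.9,169.4],112.2,o)
p=get_image("wrist");c=(476.2,314.3)
draw(o,dict(p,frame=cv2.convertScaleAbs(p["frame"],alpha=1.3)),[(circ(c,18.5,45),(0,0,255))],"pics/ov14.png",(220,195,420,335),4)
E
```

```text
15.9 [476.3  313.87 168.82] [-0.42 -0.14 -0.85] [ 0.07  -0.067  0.003] [-4.182e+01 -3.149e+01 -0.000e+00  1.000e-02] 39.4
clock: 16.4
tool_pos: [476.3, 313.9, 168.8]
eef_rot: [0.694, -0.136, 0.694, 0.137]
force: [0.2, -0.2, -0.7]
opening: 0.491
clock: 16.8
tool_pos: [476.3, 313.9, 168.8]
eef_rot: [0.694, -0.136, 0.694, 0.137]
force: [-0.2, 0.5, -1.2]
opening: 0.52
t= 16.8 pos [476.3 313.9 168.8] toolx [-0.     0.001 -1.   ] tooly az 112.2 q [ 5.390e-01  1.880e-01  1.959e+00  1.000e-03  9.940e-01 -1.421e+00] F [-0.19  0.46 -1.18] open 0.52
translation [-0.6  0.1 -0.1] angular [ 0.001  0.    -0.001] deg 0.1 yaw 112.2
```

View pics/ov14.png

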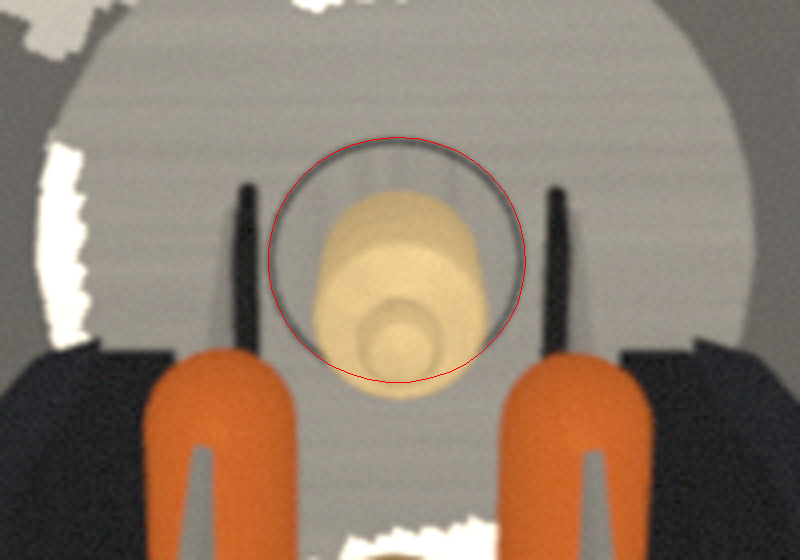

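```bash
python3 -m pendant '{"angular":[[0,0,0],[0,0,0],[0,0,0],[0,0,0],[0,0,0]],"translation":[[-8,0,0],[-20,0,0],[-40,0,0],[-65,0,0],[-90,0,0]],"jaw":[-0.04,-0.04,-0.04,-0.04,-0.04]}' 30
python3 - <<'E'
from ovw import *
o=get_obs();plan([527,-332.5,250],70,o)
p=get_image("wrist");cv2.imwrite("pics/w15.png",p["frame"])
E
```

```text
clock: 17.35
tool_pos: [476.4, 313.9, 260.8]
eef_rot: [0.694, -0.136, 0.694, 0.137]
force: [0.2, 0.4, -0.8]
opening: 0.519
t= 17.35 pos [476.4 313.9 260.8] toolx [ 0.001  0.001 -1.   ] tooly az 112.2 q [ 5.390e-01  9.700e-02  1.878e+00  1.000e-03  1.165e+00 -1.421e+00] F [ 0.17  0.39 -0.85] open 0.519
translation [  10.2 -617.4 -197.9] angular [ 0.737  0.001 -0.001] deg 42.2 yaw 70
```

View pics/w15.png

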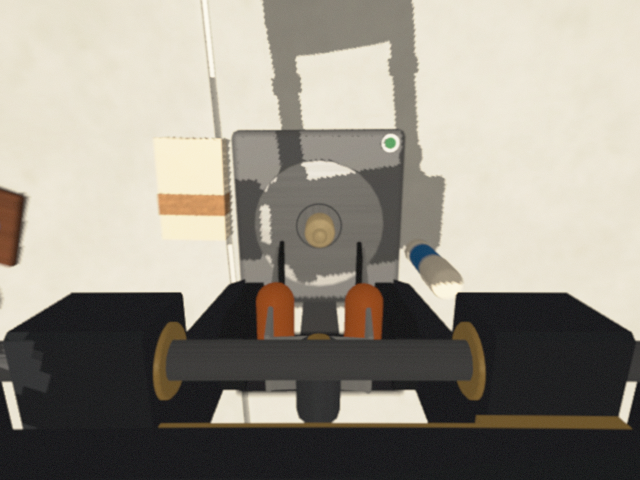

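```bash
python3 -m pendant '{"angular":[[0.05,0,0],[0.1,0,0],[0.15,0,0],[0.2,0,0],[0.25,0,0]],"translation":[[1,-38,-12],[2,-76,-24],[3,-116,-36],[4,-156,-48],[4,-196,-60]],"jaw":[-0.04,-0.04,-0.04,-0.04,-0.04]}'; python3 -c "
from h import *
plan([527,-332.5,250],70)"
```

```text
clock: 17.9
tool_pos: [497.1, 109.6, 261.7]
eef_rot: [0.709, -0.047, 0.702, 0.05]
force: [0.7, -0.7, -0.8]
opening: 0.52
t= 17.9 pos [497.1 109.6 261.7] toolx [ 0.009  0.005 -1.   ] tooly az 97.8 q [ 0.166 -0.026  2.005  0.004  1.154 -1.543] F [ 0.68 -0.71 -0.78] open 0.52
translation [   9.6 -442.   -30.8] angular [ 0.486  0.008 -0.006] deg 27.8 yaw 70
```

```bash
python3 -m pendant '{"angular":[[0.06,0.004,-0.003],[0.12,0.008,-0.006],[0.18,0.008,-0.006],[0.24,0.008,-0.006],[0.3,0.008,-0.006]],"translation":[[1,-40,-3],[2,-80,-6],[3,-120,-9],[4,-160,-12],[5,-200,-15]],"jaw":[-0.04,-0.04,-0.04,-0.04,-0.04]}'; python3 -c "
from h import *
plan([527,-332.5,250],70)"
```

```text
clock: 18.4
tool_pos: [509.6, -92.3, 256.3]
eef_rot: [0.705, 0.058, 0.704, -0.059]
force: [1.1, 1.0, -1.4]
opening: 0.52
t= 18.4 pos [509.6 -92.3 256.3] toolx [ 0.002 -0.001 -1.   ] tooly az 80.5 q [-2.270e-01 -0.000e+00  1.989e+00 -1.000e-03  1.150e+00 -1.632e+00] F [ 1.06  1.03 -1.38] open 0.52
translation [   6.6 -234.1   56.8] angular [0.183 0.002 0.   ] deg 10.5 yaw 70
```

```bash
python3 -m pendant '{"angular":[[0.05,0,0],[0.1,0,0],[0.15,0,0],[0.18,0,0],[0.18,0,0]],"translation":[[1,-40,10],[3,-80,20],[5,-120,29],[6,-160,39],[6,-196,48]],"jaw":[-0.04,-0.04,-0.04,-0.04,-0.04]}';python3 -m pendant '{"angular":[[0,0,0],[0,0,0],[0,0,0]],"translation":[[0,-32,12],[0,-36,12],[0,-36,12]],"jaw":[-0.04,-0.04,-0.04]}'
python3 - <<'E'
from ov import *
import pickle
o=get_obs();plan([527,-332.5,250],70,o)
p=get_image("wrist");cv2.imwrite("pics/w16.png",p["frame"]);pickle.dump((o,p),open("w16.pkl","wb"))
ov(o,p,(526.6,-332.5),69.8,o["tool_pos"][:2],70,"pics/ov16.png",tz=o["tool_pos"][2]-119,crop=(220,170,420,310),s=4)
E
```

```text
clock: 18.9
tool_pos: [524.5, -295.6, 250.8]
eef_rot: [0.698, 0.122, 0.695, -0.122]
force: [-0.4, 0.7, -0.6]
opening: 0.521
clock: 19.2
tool_pos: [523.3, -334.4, 250.9]
eef_rot: [0.697, 0.123, 0.695, -0.123]
force: [-0.3, 0.1, -0.7]
opening: 0.518
t= 19.2 pos [ 523.3 -334.4  250.9] toolx [ 0.003 -0.001 -1.   ] tooly az 70.0 q [-6.090e-01  1.980e-01  1.782e+00  1.000e-03  1.159e+00 -1.831e+00] F [-0.31  0.1  -0.65] open 0.518
translation [0.9 3.  2.9] angular [-0.     0.003  0.   ] deg 0.2 yaw 70
```

View pics/ov16.png

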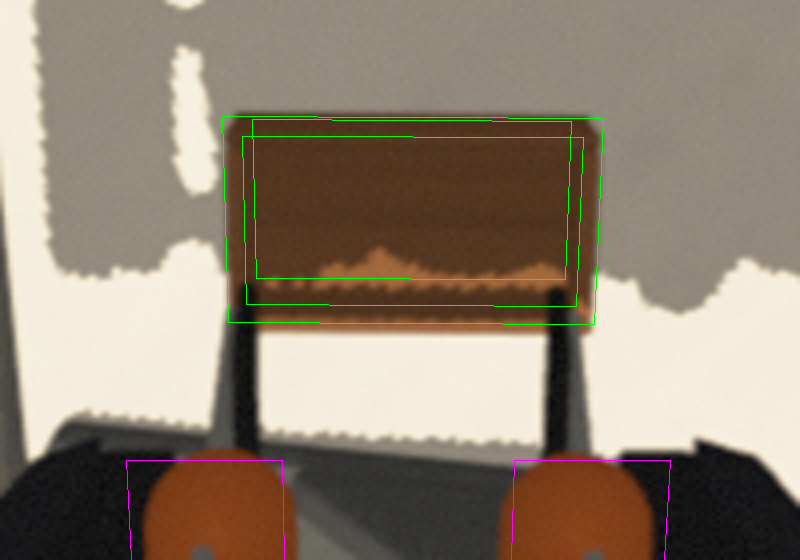

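```bash
python3 -m pendant '{"angular":[[0,0.003,0],[0,0.003,0],[0,0.003,0],[0,0.003,0],[0,0.003,0]],"translation":[[10,2.5,3],[40,2.5,3.3],[70,2.5,3.3],[92,2.5,3.3],[92,2.5,3.3]],"jaw":[-0.04,-0.04,-0.04,-0.04,-0.04]}';python3 -m pendant '{"angular":[[0,0,0],[0,0,0]],"translation":[[0,0,0],[0,0,0]],"jaw":[-0.04,-0.04]}'
python3 - <<'E'
from ov import *
o=get_obs();plan([527.1,-332.8,123.6],70,o)
p=get_image("wrist")
ov(o,p,(526.9,-332.5),69.8,o["tool_pos"][:2],70,"pics/ov17.png",tz=o["tool_pos"][2]-119,crop=(220,190,420,330),s=4)
E
```

```text
clock: 19.75
tool_pos: [525.3, -328.6, 154.0]
eef_rot: [0.694, 0.123, 0.699, -0.12]
force: [-1.0, 0.5, -0.9]
opening: 0.521
clock: 19.95
tool_pos: [525.8, -327.9, 154.7]
eef_rot: [0.694, 0.123, 0.699, -0.12]
force: [-0.3, 0.2, -0.2]
opening: 0.521
t= 19.95 pos [ 525.8 -327.9  154.7] toolx [-0.007  0.006 -1.   ] tooly az 70.2 q [-5.980e-01  2.940e-01  1.856e+00  1.000e-03  1.001e+00 -1.824e+00] F [-0.28  0.17 -0.16] open 0.521
translation [31.1 -4.3  3.2] angular [ 0.004 -0.008 -0.003] deg 0.6 yaw 70
```

View pics/ov17.png

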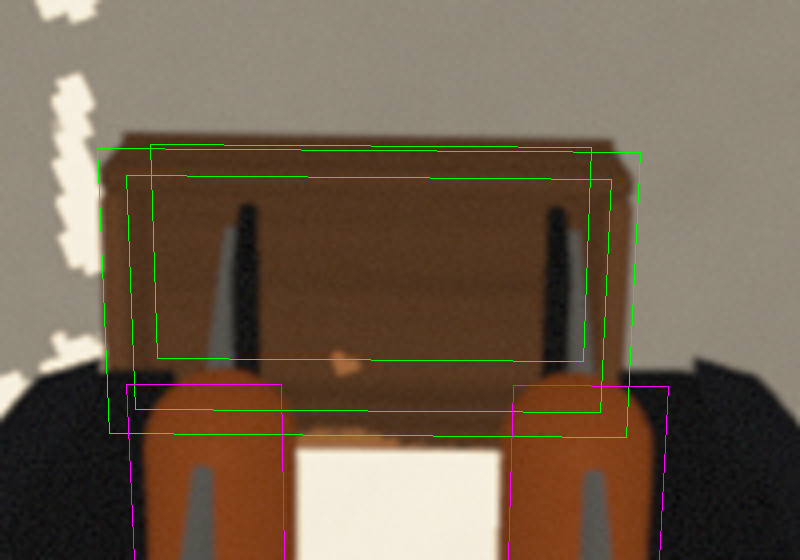

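```bash
python3 -m pendant '{"angular":[[0.004,-0.008,-0.003],[0.004,-0.008,-0.003],[0.004,-0.008,-0.003],[0.004,-0.008,-0.003]],"translation":[[0,-2.5,2],[2,-4.3,3],[4,-4.3,3],[4,-4.3,3]],"jaw":[-0.04,-0.04,-0.04,-0.04]}'
python3 - <<'E'
from ov import *
o=get_obs();plan([527.1,-332.8,123.6],70,o)
p=get_image("wrist")
ov(o,p,(526.9,-332.5),69.8,o["tool_pos"][:2],70,"pics/ov18.png",tz=o["tool_pos"][2]-119,crop=(220,190,420,330),s=4)
E
```

```text
clock: 20.4
tool_pos: [527.2, -333.6, 151.1]
eef_rot: [0.696, 0.123, 0.696, -0.123]
force: [0.1, -0.8, -0.8]
opening: 0.52
t= 20.4 pos [ 527.2 -333.6  151.1] toolx [ 0.    -0.001 -1.   ] tooly az 70.0 q [-0.604  0.301  1.854 -0.     0.986 -1.825] F [ 0.07 -0.85 -0.84] open 0.52
translation [27.5  0.7 -0.4] angular [-0.001  0.001  0.001] deg 0.1 yaw 70
```

View pics/ov18.png

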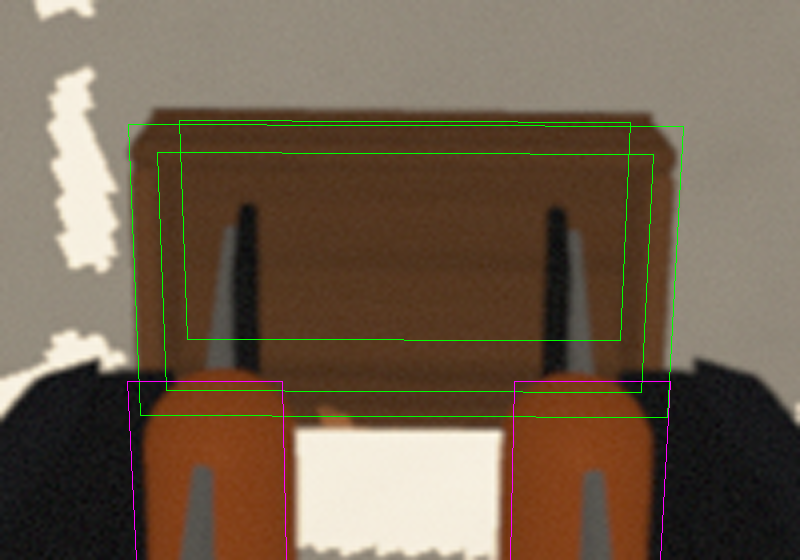

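```bash
python3 -m pendant '{"angular":[[0,0,0],[0,0,0],[0,0,0],[0,0,0],[0,0,0]],"translation":[[6,0.5,0.2],[14,0.5,0.2],[22,0.5,0.2],[26,0.5,0.2],[26,0.5,0.2]],"jaw":[-0.04,-0.04,-0.04,-0.04,-0.04]}'; python3 st.py;python3 -m pendant '{"angular":[[0,0,0],[0,0,0]],"translation":[[0.5,0,0],[0.5,0,0]],"jaw":[-0.04,-0.04]}' >/dev/null; python3 st.py; python3 -c "
from h import *
plan([527.6,-332.8,123.6],70)"
```

```text
clock: 20.95
tool_pos: [527.1, -332.7, 123.9]
eef_rot: [0.696, 0.123, 0.697, -0.123]
force: [-0.8, -0.7, -0.8]
opening: 0.521
20.95 [ 527.09 -332.69  123.87] [-0.83 -0.66 -0.8 ] [ 0.056 -0.081 -0.009] [-4.844e+01 -3.031e+01 -1.000e-02  3.000e-02] 45.8
21.15 [ 527.12 -332.73  123.34] [ 0.56 -0.4  -1.05] [ 0.001 -0.155 -0.026] [-4.852e+01 -3.033e+01 -3.000e-02  7.000e-02] 45.9
t= 21.15 pos [ 527.1 -332.7  123.3] toolx [-0.001  0.001 -1.   ] tooly az 70.0 q [-0.603  0.333  1.87  -0.     0.939 -1.824] F [ 0.56 -0.4  -1.05] open 0.522
translation [-0.3  0.1  0.5] angular [-0.001 -0.001 -0.   ] deg 0.1 yaw 70
```

```bash
for i in 1 ; do python3 -m pendant '{"angular":[[0,0,0],[0,0,0]],"translation":[[0.5,0,0],[0.5,0,0]],"jaw":[-0.04,-0.04]}' >/dev/null; python3 st.py; done; python3 -m pendant '{"angular":[[0,0,0],[0,0,0]],"translation":[[0.5,0,0],[0.5,0,0]],"jaw":[-0.04,-0.04]}' >/dev/null; python3 st.py;python3 -m pendant '{"angular":[[0,0,0],[0,0,0]],"translation":[[0,0,0],[0,0,0]],"jaw":[-0.04,-0.04]}' >/dev/null; python3 st.py
```

```text
21.35 [ 527.28 -332.84  123.15] [-0.22  0.14  0.07] [-0.024 -0.186 -0.046] [-4.829e+01 -3.013e+01 -4.000e-02  6.000e-02] 46.0
21.55 [ 527.52 -332.95  123.08] [-0.13  0.3   1.71] [ 0.066 -0.079  0.008] [-47.49 -29.71  -0.07  -0.06] 45.7
21.75 [ 527.53 -333.    123.12] [ 0.12 -0.1   0.51] [ 0.012 -0.113  0.044] [-4.808e+01 -2.996e+01 -4.000e-02  7.000e-02] 45.6
```

```bash
python3 -m pendant '{"angular":[[0,0,0],[0,0,0],[0,0,0],[0,0,0],[0,0,0]],"translation":[[0,0,0],[0,0,0],[0,0,0],[0,0,0],[0,0,0]],"jaw":[-0.08,-0.11,-0.15,-0.2,-0.25]}';python3 -m pendant '{"angular":[[0,0,0],[0,0,0],[0,0,0],[0,0,0],[0,0,0]],"translation":[[0,0,0],[0,0,0],[0,0,0],[0,0,0],[0,0,0]],"jaw":[-0.4,-0.6,-0.9,-1,-1]}'; python3 st.py
python3 - <<'E'
from h import *
p=get_image("wrist");cv2.imwrite("pics/w19.png",p["frame"])
E
```

```text
clock: 22.25
tool_pos: [527.5, -333.0, 123.0]
eef_rot: [0.696, 0.123, 0.696, -0.123]
force: [0.5, -0.3, 0.8]
opening: 0.622
clock: 22.75
tool_pos: [527.4, -333.1, 123.0]
eef_rot: [0.696, 0.123, 0.696, -0.123]
force: [-0.3, -0.5, 0.2]
opening: 1.0
22.75 [ 527.43 -333.07  123.02] [-0.26 -0.53  0.19] [ 0.015 -0.178  0.028] [-4.821e+01 -3.002e+01 -3.000e-02  7.000e-02] 88.0
```

View pics/w19.png

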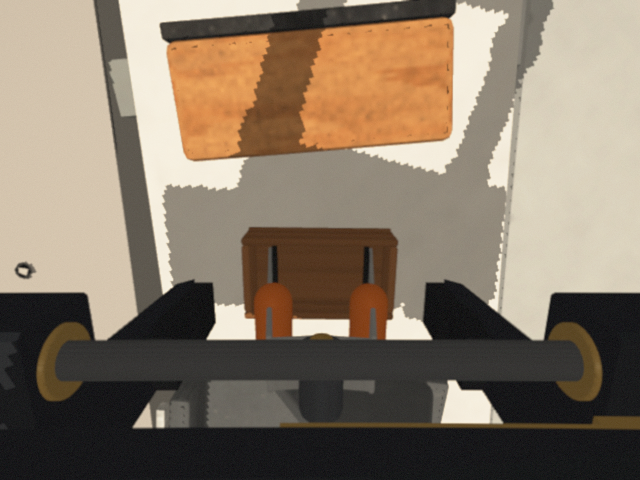

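Tongs stand in the stand, fingers free of the rolls (rolls at columns 273 and 369, fingers at 214 and 425). Retreat straight up.

```bash
python3 -m pendant '{"angular":[[0,0,0],[0,0,0],[0,0,0],[0,0,0],[0,0,0]],"translation":[[-10,0,0],[-30,0,0],[-60,0,0],[-95,0,0],[-130,0,0]],"jaw":[-1,-1,-1,-1,-1]}';python3 -m pendant '{"angular":[[0,0,0],[0,0,0],[0,0,0],[0,0,0]],"translation":[[-20,0,-20],[-30,0,-50],[-30,0,-60],[-30,0,-60]],"jaw":[-1,-1,-1,-1]}'
python3 - <<'E'
from h import *
o=get_obs();plan([500,-300,260],70,o)
for n in("wrist","top","scene"):
    p=get_image(n);f=p["frame"]
    if n=="top": f=cv2.resize(f[140:300,140:540],None,fx=2,fy=2,interpolation=cv2.INTER_CUBIC)
    if n=="scene": f=cv2.resize(f[160:380,180:460],None,fx=2.7,fy=2.7,interpolation=cv2.INTER_CUBIC)
    cv2.imwrite(f"pics/{n}20.png",f)
E
```

```text
clock: 23.3
tool_pos: [527.3, -332.9, 254.8]
eef_rot: [0.696, 0.123, 0.696, -0.123]
force: [0.9, -0.6, -0.6]
opening: 1.002
clock: 23.7
tool_pos: [470.1, -312.0, 285.4]
eef_rot: [0.697, 0.123, 0.696, -0.123]
force: [-0.2, 0.3, -1.4]
opening: 0.996
t= 23.7 pos [ 470.1 -312.   285.4] toolx [ 0.    -0.001 -1.   ] tooly az 69.9 q [-0.63   0.067  1.865 -0.     1.21  -1.85 ] F [-0.21  0.3  -1.39] open 0.996
translation [25.4 21.5 23.9] angular [-0.001  0.001  0.001] deg 0.1 yaw 70
```

View pics/wrist20.png

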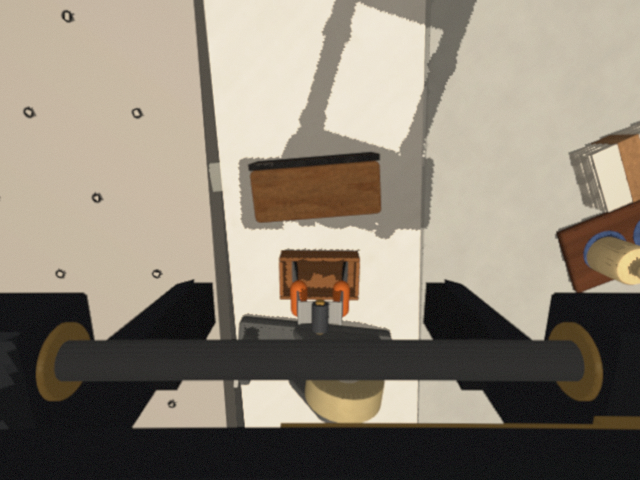

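View pics/top20.png

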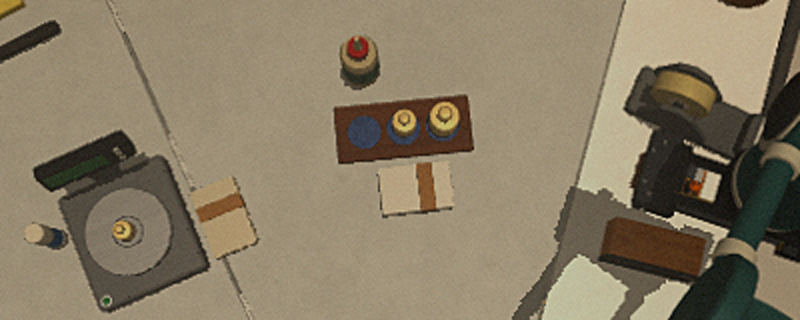

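View pics/scene20.png

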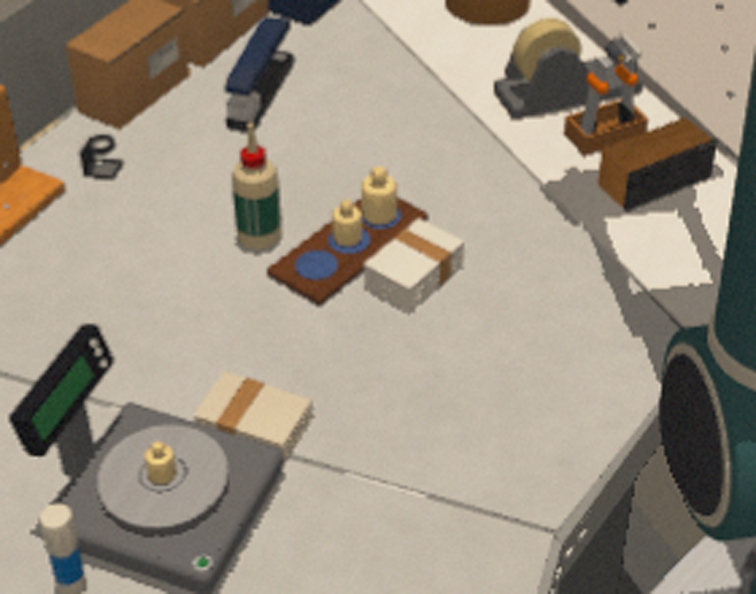

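The weight stands upright inside the ring on the pan, and the tongs are upright in their stand. The other weights and objects haven't moved, and the arm is clear, so I'm handing in.

```bash
python3 -c "
from bench import *
print(close_job())"
```

```text
the job is handed in; nothing more can be done
None
```

The job is done and handed in at about 23.9 s of the 61 s allowed. I took the tongs by their rolls, shut them on the smallest weight and carried it to the scale. I lowered it slowly until the joint torques showed contact, then about 0.3–0.5 mm further, and released it. Then I stood the tongs back in their stand and let go.

**Last checks:**
- **Weight:** the pictures show it upright inside the pan's 37 mm ring, within about 1 mm of the middle.
- **Tongs:** they stand upright and open in their stand, with the gripper retracted well above and clear of them.
- **Everything else:** the other two weights, bottle, card packs, glue stick, block and tape dispenser look unmoved in the before and after pictures.

**What was less certain:**
- **Force readings:** wrist force was noisy by about 1 N, so I judged contact with the pan and the stand from joint torques and height. I never measured directly how far the pan sank.
- **Grip opening:** the rolls closed to about 39 mm on the weight, slightly less than the 41 mm given. It did not slip when lifted or carried.

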